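# Load the jam trolley and wheel it to its mat

### The arm

A 6-joint arm with a two-finger parallel gripper is mounted at the origin on the work surface. World frame = base frame: x ahead of the robot, y to its left, z up, the work surface at z = 0. Lengths are in m, angles in rad, forces in N, time in s.
With the tool pointing down it reaches from about 0.425 to 0.95 m from the base axis. Payload 3.5 kg.
Tool frame: the origin (TCP) lies at the very end of the fingers, on their centre line; the grasp point (between the pads) lies 19 mm behind it; z points along the fingers, y is the direction in which the jaws open and shut (so a half turn about z gives the same grasp; the last joint's range is limited). The gripper opens to 85 mm and grips with 20 to 120 N. Pads are 22 mm wide; open, the fingers measure 114 mm over their backs; the gripper's body (76 mm by 85 mm) begins 54 mm behind the grasp point. The pads swing forward as they close: fully open they stand 13 mm farther back than shut.
Start: joints at [0.974, 0.286, 1.577, -0, 1.279, -0.15], TCP at [0.292, 0.609, 0.231] pointing down, gripper open.
Joint ranges: [-2.77, 2.77], [-0.9, 2.22], [0.21, 2.48], [-1.53, 4.67], [0.24, 2.81], [-2.84, 2.84]. Speed limits (rad/s): [2.79, 2.79, 3.14, 3.14, 3.14, 3.14].

### API

Orientations are given as a unit quaternion [x, y, z, w].
In Python, from plant import ctrl, eyes, ticket gives the robot as it stands.
- The arm moves only by the tool send_rows, never from a script. Its arguments are lists of equal length, an entry for each row: "translation": the shift along the tool's x, y, z in units of 30 mm (1.0 is 30 mm), a list of three; "rotation": the turn, a rotation vector about the tool's x, y, z in units of 5 degrees (1.0 is 5 degrees), a list of three; "grip": the finger opening in mm, from 0 to 85.4. A call has 1 to 5 rows; each row shifts and turns the commanded pose from where the row before left it, along the tool's axes as they then stand; what a row does not reach is not made up. A row lasts 1/8 s, in which the tool goes at most 62.5 mm and 10.7 degrees, less where a joint would pass 70% of its speed; a pose out of reach is approached as far as the arm can. A call is refused whole if a number of a shift passes 1 or a number of a turn 1, either way. A call with a gripper value outside its range is refused whole. The fingers move at their own pace and stop on an object; "squeeze" is the grip in N (left out, the last holds). Time passes only in rows, so rows that do not move let the fingers close. It gives the time, the measured TCP pose, the force and the opening at its end, in the units of the state.
- ctrl.get_state(): the state, without advancing time (a new reading comes with each control period).
- eyes.read_camera(name): name is "scene" or "top" or "wrist"; returns a dict with "image" (480x640x3 uint8, blue, green, red), "mtx" (3x3 intrinsics, pixels), "xyz" and "orientation" of the camera in the world; the wrist camera has in their place "hand_eye" (4x4, takes a point from camera to tool coordinates, whose origin is the TCP and whose axes are the flange's). Camera axes: x right, y down, z forward; pixel columns grow to the right and rows downward; lengths in m; the calibration is good to about 2 mm. A picture is of the moment at which its call begins: read the wrist's pose just before it. There is no depth.
- ticket.sign_off(): hands the job in, once; it reports no verdict.
The state is a dict: "time": time; "qpos": joint angles; "dq": joint speeds; "joint_efforts": joint torques, N m; "eef_pos": TCP position; "tcp_rot": TCP orientation; "contact_force": force on the tool from outside, world axes, zero at the start; "wrist_torque": the same for the moment, N m; "opening": opening from 0.0 (shut) to 1.0 (fully open).
Only numpy, scipy, OpenCV 4.12 (cv2) and the standard library are available. Lean on these libraries where they do the work, as an engineer would, in place of code of your own. Each camera call takes 0.05 s, during which the arm holds its last target. There are 200 camera calls.

### The job

Take saucers one at a time off the top of the spring dispenser and lay one flat in the tray of the little trolley for each jam pot on the worktop, then stand every pot upright in the middle of a saucer of its own. When all are aboard, take the trolley by its push bar and roll it forwards, nose first and without lifting it, until all four castors trail straight back, and only then steer it onto the dark mat: trolley centred on the mat and square with it, nose towards the far end of the mat, castors still trailing straight back, load in place. Leave the tin, the pepper mill and the butter dish where they stand.

Things in the scene. Friction and masses are not known exactly. Their poses are not given: they have to be found in the camera images.
- trolley: wooden serving trolley on four swivel castors, 280 x 88 mm, 0.6 to 0.9 kg. Origin: worktop level, under the middle of its footprint; x points to the nose (away from the push bar), z up. Starts nose towards +y within 0.2 rad. Deck at 40 mm; tray inside its 3 mm high rim: x -95..+135, y -40..+40 mm, room for 3 saucers at x = -54, 20, 94 mm. Rolls at about 1 N, so may creep when touched
- handle (a point): middle of the trolley's push bar: round, 12 mm thick, 88 mm long, lying across the tail (along trolley y) at trolley x = -130 mm, 135 mm above the worktop, on two 8 mm uprights (72 mm free between them). Pinch it from above, fingers fore and aft; it steers the trolley
- tray (a point): middle of the tray floor, on the deck's upper side (trolley x = +20 mm, y = 0, z = 40 mm)
- mat: thin dark mat, 300 x 110 mm, flat (no step) on the worktop, in front of the trolley (to the robot's left). Origin: its middle. x axis along its length towards the end farther from the trolley's start (about +y): the trolley's origin and x axis must end on the mat's
- dispenser: steel saucer dispenser, fixed. Origin: centre of the underside of its round foot (108 mm wide, 12 high). Four 7 mm rods at (+-27.5, +-27.5) mm in its x, y, tops at 79 mm, hold the stack with 2 mm of play. Fingers go in along its x or y axis, between the rods. A spring lifts the stack as each saucer is taken: the top one's upper face always stands 82 mm above the worktop
- saucer1: white stoneware saucer: a flat disc 66 mm across, 12 mm thick, 80 g. Origin: centre of its underside, z up. Starts in the dispenser's stack.
- saucer2: white stoneware saucer: a flat disc 66 mm across, 12 mm thick, 80 g. Origin: centre of its underside, z up. Starts in the dispenser's stack.
- saucer3: white stoneware saucer: a flat disc 66 mm across, 12 mm thick, 80 g. Origin: centre of its underside, z up. Starts in the dispenser's stack.
- saucer4: white stoneware saucer: a flat disc 66 mm across, 12 mm thick, 80 g. Origin: centre of its underside, z up. Starts in the dispenser's stack (on top).
- pot1: jam pot: amber glass jar with brass lid, a plain upright cylinder 52 mm across and 55 mm high, 0.1 to 0.2 kg. Origin: centre of its underside. Two or three of the three are present (None: absent).
- pot2: jam pot: amber glass jar with brass lid, a plain upright cylinder 52 mm across and 55 mm high, 0.1 to 0.2 kg. Origin: centre of its underside. Two or three of the three are present (None: absent).
- pot3: jam pot: amber glass jar with brass lid, a plain upright cylinder 52 mm across and 55 mm high, 0.1 to 0.2 kg. Origin: centre of its underside. Two or three of the three are present (None: absent).
- castor_fl (a joint): swivel angle of the front left castor about the vertical, positive turning to the left, 0 (or a whole turn) = trailing straight back. Pivot at trolley x = 110 mm, y = 32 mm; trail 14 mm, wheel 26 mm across. A castor swings round within about 60 mm of straight forward rolling.
- castor_fr (a joint): swivel angle of the front right castor about the vertical, positive turning to the left, 0 (or a whole turn) = trailing straight back. Pivot at trolley x = 110 mm, y = -32 mm; trail 14 mm, wheel 26 mm across. A castor swings round within about 60 mm of straight forward rolling.
- castor_rl (a joint): swivel angle of the rear left castor about the vertical, positive turning to the left, 0 (or a whole turn) = trailing straight back. Pivot at trolley x = -110 mm, y = 32 mm; trail 14 mm, wheel 26 mm across. A castor swings round within about 60 mm of straight forward rolling.
- castor_rr (a joint): swivel angle of the rear right castor about the vertical, positive turning to the left, 0 (or a whole turn) = trailing straight back. Pivot at trolley x = -110 mm, y = -32 mm; trail 14 mm, wheel 26 mm across. A castor swings round within about 60 mm of straight forward rolling.
- tin: cream tin with a lid, 74 mm across, 90 mm high with its knob, standing among the pots: leave it. Origin: centre of its underside.
- mill: dark wooden pepper mill, 52 mm across, 130 mm high, beyond the left end of the mat: leave it. Origin: centre of its underside.
- butter: white butter dish, 150 x 90 x 70 mm, at the right: leave it. Origin: centre of its underside.
Things that resemble listed ones, but are neither listed nor needed, are in the scene too. What is shaped like the pot3 but purple or turquoise is not meant.

How it is judged:
By the outcome, as a careful person would: the job done as asked, in the order asked, and still so for the second after the job is handed in, with the robot touching nothing.
Of pot1, pot2, pot3 only 2 to 3 are there at a start; the rules pass over those that are not, and their reading is None.
At some moment in a run one of trolley may be knocked a few centimetres aside while the robot is not near it.
It also fails if it takes over 210 s, if anything falls off the work surface, if the arm or the gripper's body presses on something with over 40 N, if the wrist force passes 120 N, or if a joint passes its speed limit or range.

## Working session

There is one attempt and no reset: what is moved stays moved. The work goes in short steps, Python scripts to look and compute and a tool call to move; the robot and the scene stay as the last step left them, time stands still between calls to the robot, and variables do not carry over. Pictures are saved under pics/ and viewed, about 12 in all and at most 16, crops included, and the job is handed in when it is done.

Besides the shell and the picture viewer there is one more tool, called after "Call:" by a JSON object that holds its "name" and its "arguments", one argument or row to a line. send_rows: Moves the arm, as the interface text tells. Its arguments: {"type":"object","properties":{"translation":{"type":"array"},"rotation":{"type":"array"},"grip":{"type":"array"},"squeeze":{"type":"number"}},"required":["translation","rotation","grip"]}

```bash
ls; mkdir -p pics; python3 - <<'E'
from plant import ctrl, eyes
import cv2
s=ctrl.get_state(); print(s)
a=eyes.read_camera("scene"); b=eyes.read_camera("top")
for n,c in (("scene",a),("top",b)):
    cv2.imwrite(f"pics/{n}0.png",c["image"]); print(n,c["mtx"],c["xyz"],c["orientation"])
w=eyes.read_camera("wrist"); print(w["mtx"],w["hand_eye"])
E
```

```text
pics
{'time': 0.0, 'qpos': array([ 9.73999502e-01,  2.87188757e-01,  1.57817281e+00,  1.97680318e-05,
        1.27857013e+00, -1.49988183e-01]), 'dq': array([-0.00061873, -0.00139615, -0.00214808, -0.00017305, -0.00080707,
       -0.00174158]), 'joint_efforts': array([ 5.90088507e-05, -4.05998361e+01, -2.92619026e+01, -1.20960030e-04,
        5.93563556e-03, -3.68567854e-06]), 'eef_pos': array([0.29125444, 0.6082125 , 0.22993403]), 'tcp_rot': array([ 2.21553256e-01,  9.75147572e-01, -1.08548633e-03, -4.35424110e-04]), 'contact_force': array([-0.50378988,  0.10835645,  0.24490807]), 'wrist_torque': array([ 0.00734749, -0.00236178,  0.03901278]), 'opening': 0.9953386838793826}
scene [[499.41832545   0.         318.34210996]
 [  0.         499.41832545 236.3360136 ]
 [  0.           0.           1.        ]] [ 1.49944132 -0.41979315  0.96694073] [ 0.75705347  0.49919872 -0.23867696 -0.3474248 ]
top [[527.65447593   0.         326.46651057]
 [  0.         527.65447593 235.36326794]
 [  0.           0.           1.        ]] [ 0.32397245 -0.02086357  1.57139434] [ 0.70576613 -0.70397992  0.05458166 -0.05768262]
[[356.87472057   0.         320.05192589]
 [  0.         356.87472057 238.76473769]
 [  0.           0.           1.        ]] [[-2.34249599e-04 -9.47915722e-01 -3.18521158e-01  8.26100748e-02]
 [ 9.99999712e-01 -4.51993139e-04  6.09698496e-04  4.04862541e-04]
 [-7.21912168e-04 -3.18520924e-01  9.47915555e-01 -1.42236668e-01]
 [ 0.00000000e+00  0.00000000e+00  0.00000000e+00  1.00000000e+00]]
```

View pics/top0.png

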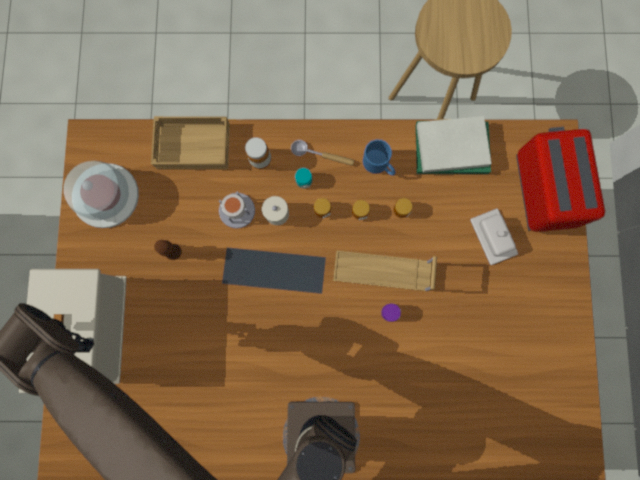

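View pics/scene0.png

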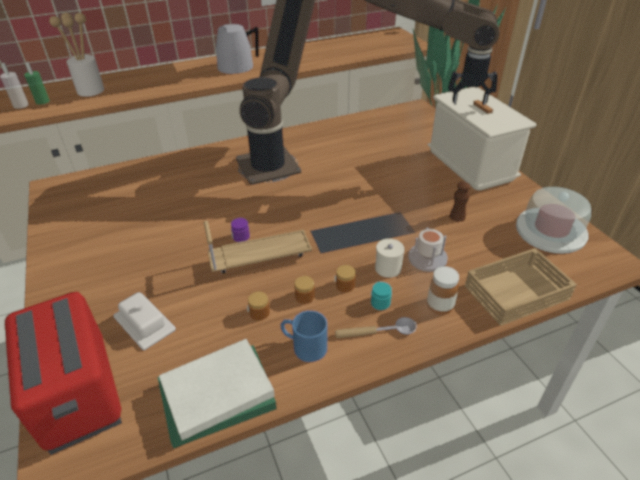

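```bash
cat > h.py <<'E'
from plant import ctrl, eyes
import cv2, numpy as np
from scipy.spatial.transform import Rotation as R
np.set_printoptions(precision=4,suppress=True)
def cam(name,save=None):
    s=ctrl.get_state(); c=eyes.read_camera(name)
    if name=="wrist":
        T=np.eye(4);T[:3,:3]=R.from_quat(s["tcp_rot"]).as_matrix();T[:3,3]=s["eef_pos"]
        T=T@c["hand_eye"]
    else:
        T=np.eye(4);T[:3,:3]=R.from_quat(c["orientation"]).as_matrix();T[:3,3]=c["xyz"]
    if save: cv2.imwrite("pics/"+save,c["image"])
    return dict(img=c["image"],K=c["mtx"],T=T)
def pt(c,uv,z):
    uv=np.atleast_2d(uv).astype(float)
    d=np.c_[uv,np.ones(len(uv))]@np.linalg.inv(c["K"]).T@c["T"][:3,:3].T
    o=c["T"][:3,3]; return o+d*((z-o[2])/d[:,2])[:,None]
def px(c,P):
    P=np.atleast_2d(P); q=(P-c["T"][:3,3])@c["T"][:3,:3]@c["K"].T
    return q[:,:2]/q[:,2:]
def blobs(m,amin=30):
    n,_,st,ce=cv2.connectedComponentsWithStats(m.astype(np.uint8))
    return [(ce[i],st[i]) for i in range(1,n) if st[i,4]>=amin]
def show():
    s=ctrl.get_state(); print("t",s["time"],"tcp",s["eef_pos"],"q",s["tcp_rot"],"F",s["contact_force"],"op",s["opening"]*85.4)
E
python3 - <<'E'
from h import *
t=cam("top"); w=cam("wrist","w0.png")
print(px(t,[[0,0,0],[.29,.61,.23],[.29,.61,0]]))
for n,uv,z in [("pot",(322,205),.055),("pot",(361,207),.055),("pot",(403,206),.055),("tin",(275,208),.08),("mill",(163,246),.13),("trol",(334,270),.04),("trol",(433,275),.04),("butter",(495,238),.07),("mat",(274,270),0),("purple",(391,313),.05)]:
    print(n,pt(t,uv,z))
h=cv2.cvtColor(t["img"],cv2.COLOR_BGR2HSV)
print(px(cam("scene"),[[.29,.61,0],[.5,-.4,0],[.4,-.3,0]]))
E
```

```text
[[321.1078 435.3078]
 [ 76.8621 332.9436]
 [113.7815 331.0375]]
pot [[ 0.6573 -0.0005  0.055 ]]
pot [[ 0.6516 -0.115   0.055 ]]
pot [[ 0.6548 -0.2382  0.055 ]]
tin [[0.6427 0.1349 0.08  ]]
mill [[0.5243 0.4371 0.13  ]]
trol [[ 0.4674 -0.036   0.04  ]]
trol [[ 0.4536 -0.3233  0.04  ]]
butter [[ 0.558  -0.4986  0.07  ]]
mat [[0.4707 0.1428 0.    ]]
purple [[ 0.344  -0.1985  0.05  ]]
[[457.3266 168.1689]
 [185.6615 290.2222]
 [213.4268 256.928 ]]
```

View pics/w0.png

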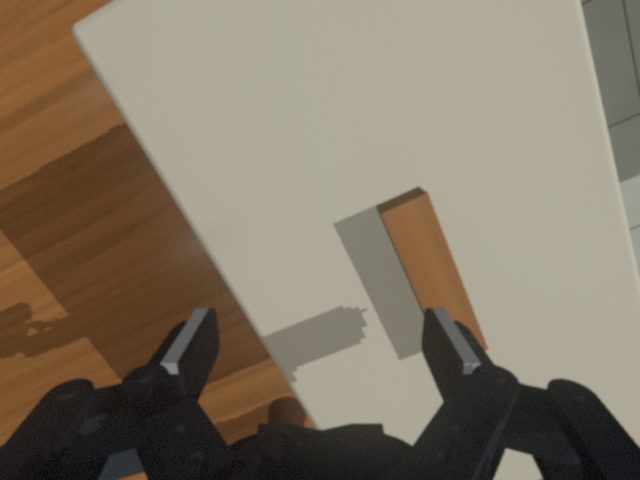

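Call:
{"name": "send_rows", "arguments": {
  "translation": [
    [0, 0, -1],
    [0, 0, -1],
    [0, 0, -1],
    [-1, -0.9, -0.5],
    [-1, -0.9, -0.5]
  ],
  "rotation": [
    [0, 0, 0],
    [0, 0, 0],
    [0, 0, 0],
    [0, 0, 0],
    [0, 0, 0]
  ],
  "grip": [85, 85, 85, 85, 85]
}}

```text
time: 0.92
eef_pos: [0.3225, 0.5335, 0.352]
tcp_rot: [0.221, 0.975, 0.0, 0.0]
contact_force: [0.4, -0.2, 0.1]
opening: 0.997
```

Call:
{"name": "send_rows", "arguments": {
  "translation": [
    [-1, -0.9, 0],
    [-1, -0.9, 0],
    [-1, -0.9, 0],
    [-1, -0.9, 0],
    [-1, -0.9, 0]
  ],
  "rotation": [
    [0, 0, 0],
    [0, 0, 0],
    [0, 0, 0],
    [0, 0, 0],
    [0, 0, 0]
  ],
  "grip": [85, 85, 85, 85, 85]
}}

```text
time: 1.55
eef_pos: [0.3996, 0.3463, 0.3514]
tcp_rot: [0.221, 0.975, 0.0, 0.0]
contact_force: [0.8, 0.6, 0.9]
opening: 0.997
```

Call:
{"name": "send_rows", "arguments": {
  "translation": [
    [-1, -0.9, 0],
    [-1, -0.9, 0],
    [-1, -0.9, 0],
    [-1, -0.9, 0],
    [-1, -0.9, 0]
  ],
  "rotation": [
    [0, 0, 0],
    [0, 0, 0],
    [0, 0, 0],
    [0, 0, 0],
    [0, 0, 0]
  ],
  "grip": [85, 85, 85, 85, 85]
}}

```text
time: 2.17
eef_pos: [0.4765, 0.1598, 0.3515]
tcp_rot: [0.222, 0.975, 0.0, 0.0]
contact_force: [0.4, 0.6, 0.7]
opening: 0.997
```

```bash
python3 - <<'E'
from h import *
show()
t=cam("top"); s=cam("scene")
v=np.hstack([t["img"][:,:],s["img"][60:,380:][:420].repeat(1,0) if 0 else cv2.copyMakeBorder(s["img"][60:300,400:],0,240,0,0,cv2.BORDER_CONSTANT)])
cv2.imwrite("pics/t1.png",v[:, :800]); print(v.shape)
E
```

```text
t 2.175 tcp [0.4765 0.1598 0.3515] q [0.2215 0.9752 0.0001 0.0002] F [0.3793 0.6397 0.7011] op 85.18160726319361
(480, 880, 3)
```

View pics/t1.png

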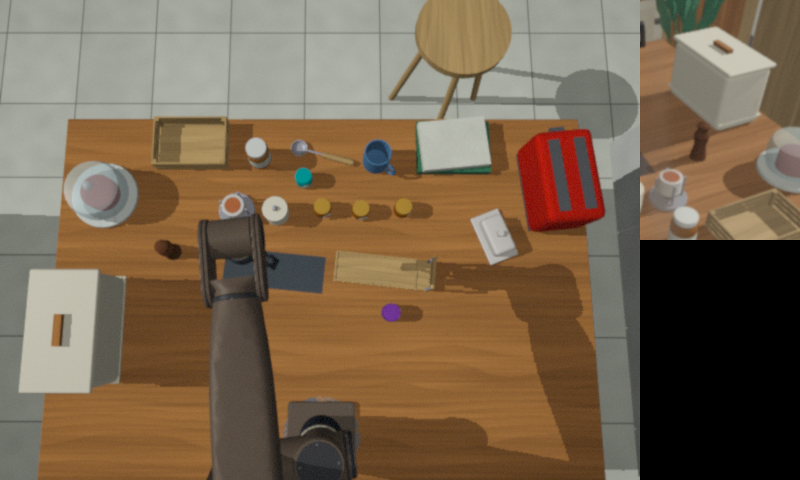

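```bash
python3 - <<'E'
from h import *
t=cam("top"); s=cam("scene")
print(pt(t,[(45,475),(200,475),(600,475),(125,277),(120,383)],0))
print(pt(s,[(30,180),(400,105),(430,95),(435,170)],0))
# grid points hidden: scene pixel inside box, outside top image
for x in (-.4,-.3,-.2,-.1,0,.1):
  for y in (.3,.4,.5,.6,.7,.8):
    print(x,y,px(t,[x,y,.04])[0].round(),px(s,[x,y,.08])[0].round())
E
```

```text
[[-0.1097  0.7775  0.    ]
 [-0.1079  0.3403  0.    ]
 [-0.1034 -0.783   0.    ]
 [ 0.4487  0.5871  0.    ]
 [ 0.1422  0.5821  0.    ]]
[[-0.256  -0.7978  0.    ]
 [-0.2349  0.679   0.    ]
 [-0.2672  0.8515  0.    ]
 [ 0.2679  0.5314  0.    ]]
-0.4 0.3 [207. 596.] [304.  88.]
-0.4 0.4 [169. 596.] [326.  84.]
-0.4 0.5 [132. 596.] [347.  80.]
-0.4 0.6 [ 94. 596.] [367.  76.]
-0.4 0.7 [ 57. 595.] [387.  73.]
-0.4 0.8 [ 19. 595.] [407.  69.]
-0.3 0.3 [209. 555.] [313.  97.]
-0.3 0.4 [171. 555.] [335.  93.]
-0.3 0.5 [134. 555.] [357.  89.]
-0.3 0.6 [ 97. 555.] [378.  85.]
-0.3 0.7 [ 60. 555.] [398.  81.]
-0.3 0.8 [ 23. 554.] [418.  77.]
-0.2 0.3 [210. 515.] [323. 107.]
-0.2 0.4 [173. 515.] [346. 103.]
-0.2 0.5 [136. 515.] [368.  98.]
-0.2 0.6 [ 99. 515.] [389.  94.]
-0.2 0.7 [ 63. 515.] [410.  90.]
-0.2 0.8 [ 26. 514.] [431.  86.]
-0.1 0.3 [211. 476.] [333. 118.]
-0.1 0.4 [175. 476.] [357. 113.]
-0.1 0.5 [138. 476.] [379. 108.]
-0.1 0.6 [102. 476.] [402. 104.]
-0.1 0.7 [ 66. 476.] [423.  99.]
-0.1 0.8 [ 29. 475.] [444.  95.]
0 0.3 [213. 438.] [344. 129.]
0 0.4 [177. 438.] [368. 124.]
0 0.5 [141. 438.] [392. 119.]
0 0.6 [105. 438.] [415. 114.]
0 0.7 [ 69. 437.] [437. 109.]
0 0.8 [ 33. 437.] [458. 104.]
0.1 0.3 [214. 401.] [356. 142.]
0.1 0.4 [178. 400.] [381. 136.]
0.1 0.5 [143. 400.] [405. 131.]
0.1 0.6 [107. 400.] [429. 125.]
0.1 0.7 [ 72. 400.] [451. 120.]
0.1 0.8 [ 36. 400.] [474. 115.]
```

Call:
{"name": "send_rows", "arguments": {
  "translation": [
    [0.9, 0.6, 0],
    [0.9, 0.6, 0],
    [0.9, 0.6, 0],
    [0.9, 0.6, 0],
    [0.9, 0.6, 0]
  ],
  "rotation": [
    [0, 0, 0],
    [0, 0, 0],
    [0, 0, 0],
    [0, 0, 0],
    [0, 0, 0]
  ],
  "grip": [85, 85, 85, 85, 85]
}}

```text
time: 3.0
eef_pos: [0.3918, 0.3024, 0.3515]
tcp_rot: [0.221, 0.975, 0.0, -0.0]
contact_force: [0.6, 0.6, 0.9]
opening: 0.994
```

Call:
{"name": "send_rows", "arguments": {
  "translation": [
    [0.9, 0.5, 0],
    [0.9, 0.5, 0],
    [0.9, 0.5, 0],
    [0.9, 0.5, 0],
    [0.9, 0.5, 0]
  ],
  "rotation": [
    [0, 0, 0],
    [0, 0, 0],
    [0, 0, 0],
    [0, 0, 0],
    [0, 0, 0]
  ],
  "grip": [85, 85, 85, 85, 85]
}}

```text
time: 3.62
eef_pos: [0.3021, 0.4281, 0.3514]
tcp_rot: [0.221, 0.975, 0.0, -0.0]
contact_force: [-0.5, -0.1, 0.5]
opening: 0.995
```

Call:
{"name": "send_rows", "arguments": {
  "translation": [
    [1, 0.2, 0],
    [1, 0.2, 0],
    [1, 0.2, 0],
    [1, 0.2, 0],
    [1, 0.2, 0]
  ],
  "rotation": [
    [0, 0, 0],
    [0, 0, 0],
    [0, 0, 0],
    [0, 0, 0],
    [0, 0, 0]
  ],
  "grip": [85, 85, 85, 85, 85]
}}

```text
time: 4.25
eef_pos: [0.1794, 0.5193, 0.3514]
tcp_rot: [0.221, 0.975, 0.0, -0.0]
contact_force: [0.6, 0.3, 0.2]
opening: 0.996
```

```bash
python3 - <<'E'
from h import *
show()
w=cam("wrist"); s=cam("scene")
a=cv2.resize(w["img"],(500,375)); b=s["img"][0:375,150:450]
cv2.imwrite("pics/w1.png",np.hstack([a,b]))
E
```

```text
t 4.25 tcp [0.1794 0.5193 0.3514] q [ 0.2205  0.9754  0.0001 -0.0002] F [0.5922 0.3054 0.1578] op 85.02598870228785
```

View pics/w1.png

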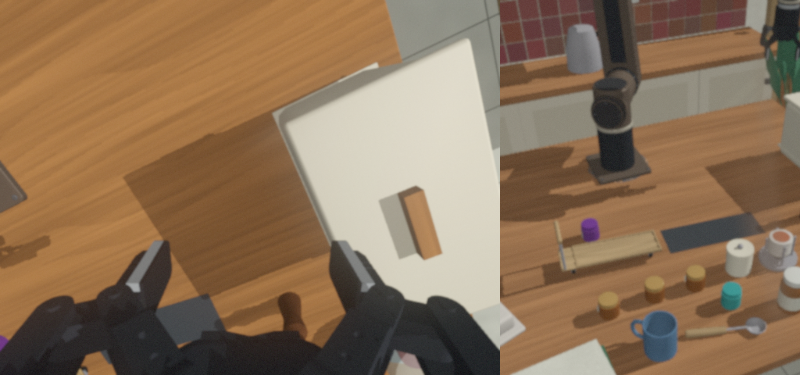

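Call:
{"name": "send_rows", "arguments": {
  "translation": [
    [1, 0, 0],
    [1, 0, 0],
    [1, 0, 0],
    [1, 0, 0],
    [1, 0, 0]
  ],
  "rotation": [
    [0, 1, 0],
    [0, 1, 0],
    [0, 1, 0],
    [0, 1, 0],
    [0, 1, 0]
  ],
  "grip": [85, 85, 85, 85, 85]
}}

```text
time: 4.97
eef_pos: [0.0484, 0.5818, 0.3774]
tcp_rot: [0.216, 0.952, 0.048, -0.212]
contact_force: [-0.2, -0.4, 0.6]
opening: 0.994
```

```bash
python3 - <<'E'
from h import *
show()
w=cam("wrist","w2.png")
print(pt(w,[[0,0],[320,0],[639,0],[320,240]],0))
E
```

```text
t 4.975 tcp [0.0484 0.5818 0.3774] q [ 0.2159  0.9519  0.048  -0.2123] F [-0.2368 -0.3992  0.625 ] op 84.87260000196184
[[-0.6069  0.3097  0.    ]
 [-0.3789  0.7868  0.    ]
 [-0.1513  1.263   0.    ]
 [-0.0187  0.6145  0.    ]]
```

View pics/w2.png

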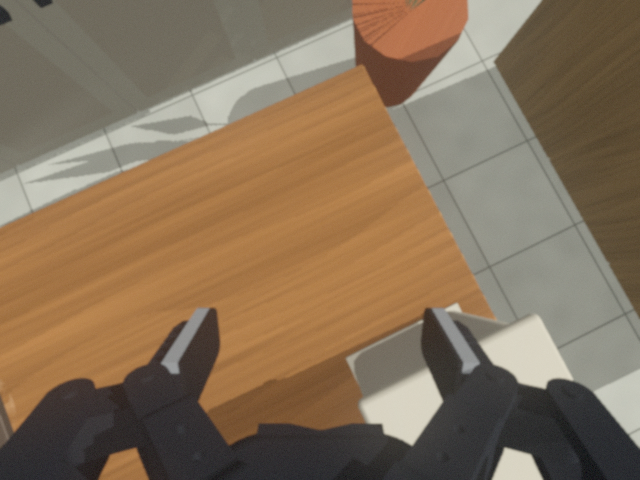

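```bash
python3 - <<'E'
from h import *
t=cam("top"); s=cam("scene")
a=cv2.resize(t["img"][180:260,200:300],(400,320),interpolation=cv2.INTER_CUBIC)
b=cv2.resize(s["img"][205:285,360:460],(400,320),interpolation=cv2.INTER_CUBIC)
c=cv2.resize(s["img"][80:200,420:570],(400,280),interpolation=cv2.INTER_CUBIC)
d=cv2.resize(t["img"][260:400,10:210],(400,280),interpolation=cv2.INTER_CUBIC)
cv2.imwrite("pics/z.png",np.vstack([np.hstack([a,b]),np.hstack([c,d])]))
E
```

```text
(no output)
```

View pics/z.png

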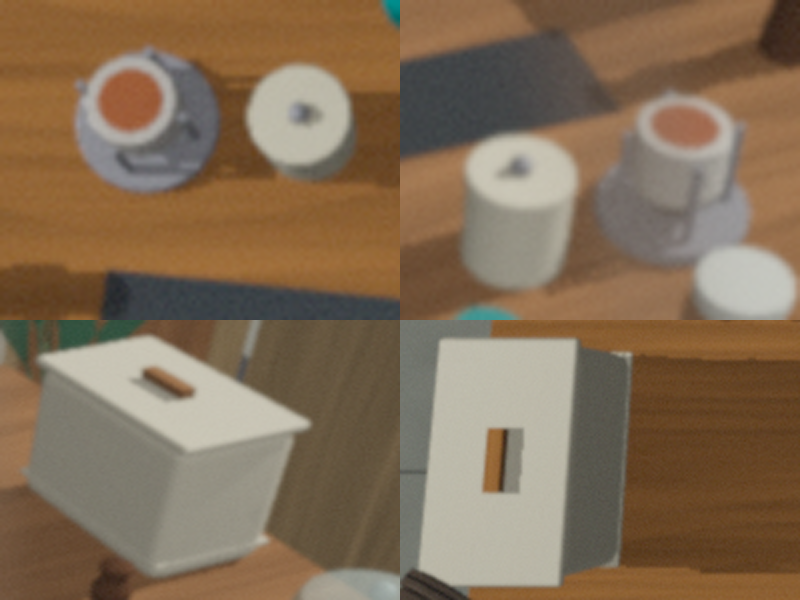

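Call:
{"name": "send_rows", "arguments": {
  "translation": [
    [-1, 0, 0],
    [-1, 0, 0],
    [-1, 0, 0],
    [-1, 0, 0],
    [-1, 0, 0]
  ],
  "rotation": [
    [0, -1, 0],
    [0, -1, 0],
    [0, -1, 0],
    [0, -1, 0],
    [0, -1, 0]
  ],
  "grip": [85, 85, 85, 85, 85]
}}

```text
time: 5.75
eef_pos: [0.1807, 0.5185, 0.3382]
tcp_rot: [0.222, 0.975, -0.001, 0.002]
contact_force: [-0.5, -0.3, 0.5]
opening: 0.996
```

Call:
{"name": "send_rows", "arguments": {
  "translation": [
    [-1, 0, 0],
    [-1, 0, 0],
    [-1, 0, 0],
    [-1, 0, 0],
    [-1, 0, 0]
  ],
  "rotation": [
    [0, 0, -1],
    [0, 0, -1],
    [0, 0, -1],
    [0, 0, -1],
    [0, 0, -1]
  ],
  "grip": [85, 85, 85, 85, 85]
}}

```text
time: 6.38
eef_pos: [0.3241, 0.4785, 0.3386]
tcp_rot: [0.004, 1.0, -0.001, 0.001]
contact_force: [0.0, -0.3, 1.0]
opening: 0.995
```

Call:
{"name": "send_rows", "arguments": {
  "translation": [
    [-1, -0.8, 0],
    [-1, -0.8, 0],
    [-1, -0.8, 0],
    [-1, -0.8, 0],
    [-1, -0.8, 0]
  ],
  "rotation": [
    [0, 0, 0],
    [0, 0, 0],
    [0, 0, 0],
    [0, 0, 0],
    [0, 0, 0]
  ],
  "grip": [85, 85, 85, 85, 85]
}}

```text
time: 7.0
eef_pos: [0.4725, 0.3562, 0.3385]
tcp_rot: [0.005, 1.0, -0.001, 0.0]
contact_force: [0.4, 1.0, 0.2]
opening: 0.995
```

Call:
{"name": "send_rows", "arguments": {
  "translation": [
    [-1, -0.8, 0.2],
    [-1, -0.8, 0.2],
    [-1, -0.8, 0.2],
    [-1, -0.8, 0.2],
    [0, 0, 0]
  ],
  "rotation": [
    [0, 0, 0],
    [0, 0, 0],
    [0, 0, 0],
    [0, 0, 0],
    [0, 0, 0]
  ],
  "grip": [85, 85, 85, 85, 85]
}}

```text
time: 7.62
eef_pos: [0.5917, 0.2579, 0.313]
tcp_rot: [0.007, 1.0, -0.001, -0.001]
contact_force: [0.0, -0.5, 1.0]
opening: 0.992
```

```bash
python3 - <<'E'
from h import *
show()
w=cam("wrist","w3.png"); np.savez("w3.npz",**w)
E
```

```text
t 7.625 tcp [0.5917 0.2579 0.313 ] q [ 0.007   1.     -0.0013 -0.0009] F [ 0.0147 -0.4597  1.0344] op 84.71418158071965
```

View pics/w3.png

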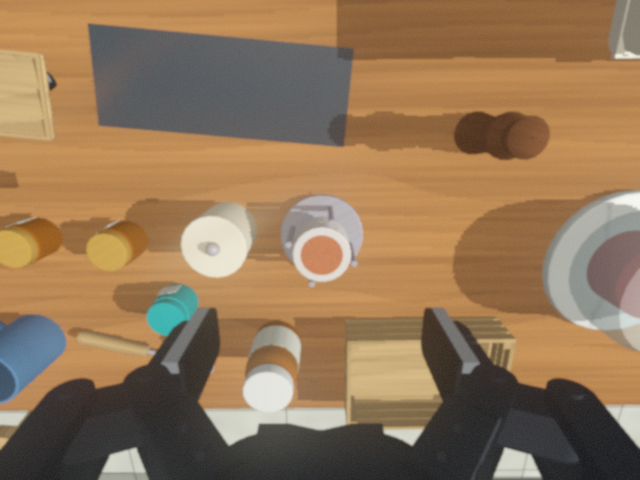

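```bash
python3 - <<'E'
from h import *
w=dict(np.load("w3.npz")); im=w["img"]; h=cv2.cvtColor(im,cv2.COLOR_BGR2HSV)
# saucer top: terracotta+white
sub=np.zeros(im.shape[:2],bool); sub[215:290,280:365]=1
terr=(h[...,0]<14)&(h[...,1]>90)&sub
wh=(h[...,1]<40)&(h[...,2]>185)&sub
for m in (terr,wh,terr|wh):
    bl=blobs(m,60)
    for c,s in bl: print("blob",c,s)
c,s=max(blobs(terr,60),key=lambda b:b[1][4]); C=pt(w,c,.082)[0]; print("saucer c",C)
P=pt(w,[(289,245),(355,263),(312,284),(328,211)],.079); d=P-C; print(np.c_[P,np.hypot(d[:,0],d[:,1]),np.degrees(np.arctan2(d[:,1],d[:,0]))])
# mat
m=((h[...,2]<95)&(h[...,0]>90)&(h[...,0]<130)).astype(np.uint8); m[160:]=0
m=cv2.morphologyEx(m,cv2.MORPH_OPEN,np.ones((5,5)))
cn=max(cv2.findContours(m,0,2)[0],key=cv2.contourArea); print(cv2.boundingRect(cn))
Pw=pt(w,cn[:,0],0)[:,:2]; r=cv2.minAreaRect((Pw*1000).astype(np.float32)); print("mat",r)
am=(h[...,0]>12)&(h[...,0]<30)&(h[...,1]>180)&(h[...,2]>120); 
for c,s in blobs(am,300): print("amber",c,s,pt(w,c,.055))
# refine from top view, all objects
t=cam("top"); ht=cv2.cvtColor(t["img"],cv2.COLOR_BGR2HSV)
am=(ht[...,0]>14)&(ht[...,0]<30)&(ht[...,1]>190)&(ht[...,2]>110)
am[:190]=0;am[225:]=0
for c,s in blobs(am,60): print("top amber",c,s,pt(t,c,.045))
m=((ht[...,2]<95)&(ht[...,0]>95)&(ht[...,0]<125)).astype(np.uint8); m[:235]=0;m[300:]=0;m[:,:210]=0;m[:,335:]=0
E
```

```text
blob [321.2688 254.7469] [ 301  236   41   38 1209]
blob [331.8825 244.1827] [ 293  215   70   66 1719]
blob [327.5454 248.5181] [ 293  215   71   66 2932]
saucer c [0.6533 0.2587 0.082 ]
[[   0.6423    0.2227    0.079     0.0376 -107.0255]
 [   0.6651    0.2969    0.079     0.04     72.9439]
 [   0.6907    0.2474    0.079     0.039   -16.7538]
 [   0.6038    0.2666    0.079     0.0501  170.874 ]]Traceback (most recent call last):
  File "<stdin>", line 15, in <module>
ValueError: max() iterable argument is empty
```

```bash
python3 - <<'E'
from h import *
w=dict(np.load("w3.npz")); im=w["img"]; h=cv2.cvtColor(im,cv2.COLOR_BGR2HSV)
for n,(u,v) in dict(mat=(200,80),mats=(320,130),lid=(110,252),glass=(132,238),wood=(250,180),tray=(10,90),shadow=(450,30)).items(): print(n,h[v,u])
t=cam("top"); ht=cv2.cvtColor(t["img"],cv2.COLOR_BGR2HSV)
for n,(u,v) in dict(mat=(280,270),lid=(322,205),lid3=(403,206),wood=(380,230),tray=(370,270)).items(): print(n,ht[v,u])
print(pt(w,[(89,25),(353,47),(344,146),(98,125)],0))
E
```

```text
mat [95 16 97]
mats [165   5 100]
lid [ 21 149 204]
glass [ 15 183 156]
wood [ 16 139 184]
tray [ 19  95 206]
shadow [ 15 145 141]
mat [109  44  81]
lid [ 21 166 167]
lid3 [ 20 167 168]
wood [ 15 162 142]
tray [ 19 110 165]
[[ 0.4054  0.0015  0.    ]
 [ 0.4318  0.2979  0.    ]
 [ 0.5412  0.2884  0.    ]
 [ 0.5122 -0.0111  0.    ]]
```

```bash
cat >> h.py <<'E'
def pots(c,z=.055,roi=None,amin=60):
    h=cv2.cvtColor(c["img"],cv2.COLOR_BGR2HSV)
    m=(h[...,0]>=18)&(h[...,0]<=25)&(h[...,1]>125)&(h[...,2]>110)
    m=cv2.morphologyEx(m.astype(np.uint8),cv2.MORPH_OPEN,np.ones((3,3)))
    out=[]
    for ce,s in blobs(m,amin):
        if roi is None or (roi[0]<ce[0]<roi[1] and roi[2]<ce[1]<roi[3]): out.append((ce,s,pt(c,ce,z)[0]))
    return out
def mat(c):
    h=cv2.cvtColor(c["img"],cv2.COLOR_BGR2HSV); m=((h[...,1]<60)&(h[...,2]<115)&(h[...,2]>60)).astype(np.uint8)
    m[170:]=0; m=cv2.morphologyEx(m,cv2.MORPH_OPEN,np.ones((5,5)))
    cn=max(cv2.findContours(m,0,2)[0],key=cv2.contourArea)
    return cv2.minAreaRect((pt(c,cn[:,0],0)[:,:2]*1000).astype(np.float32))
E
python3 - <<'E'
from h import *
w=dict(np.load("w3.npz")); t=cam("top")
for p in pots(w,amin=300): print("w",p)
for p in pots(t,roi=(300,420,190,225)): print("t",p)
print(mat(w)); show()
E
```

```text
w (array([ 16.838 , 247.8897]), array([   0,  228,   38,   40, 1278], dtype=int32), array([ 0.65 , -0.105,  0.055]))
w (array([108.3663, 250.7603]), array([  86,  232,   46,   39, 1414], dtype=int32), array([0.6551, 0.0037, 0.055 ]))
t (array([321.7391, 205.9217]), array([314, 198,  17,  17, 230], dtype=int32), array([0.6546, 0.0003, 0.055 ]))
t (array([403.1144, 206.0508]), array([395, 198,  17,  17, 236], dtype=int32), array([ 0.6546, -0.2385,  0.055 ]))
t (array([360.7991, 207.7336]), array([353, 200,  17,  16, 229], dtype=int32), array([ 0.6494, -0.1144,  0.055 ]))
((472.5318298339844, 143.6668701171875), (297.5805358886719, 107.64016723632812), 84.3992691040039)
t 7.775 tcp [0.59   0.2607 0.3147] q [ 0.0051  1.     -0.0003 -0.0001] F [-0.4209 -0.4526  0.0958] op 84.85755709650769
```

Call:
{"name": "send_rows", "arguments": {
  "translation": [
    [0, 0, 0],
    [0, 0, 0],
    [0, 0, 0],
    [0, 0, 0],
    [0, 0, 0]
  ],
  "rotation": [
    [0, 0, 1],
    [0, 0, 1],
    [0, 0, 1],
    [0, 0, 1],
    [0, 0, 1]
  ],
  "grip": [85, 85, 85, 85, 85]
}}

```text
time: 8.4
eef_pos: [0.5894, 0.2618, 0.3154]
tcp_rot: [0.222, 0.975, 0.0, 0.0]
contact_force: [-0.3, 0.6, -0.2]
opening: 0.994
```

Call:
{"name": "send_rows", "arguments": {
  "translation": [
    [0, 0, 0],
    [0, 0, 0],
    [0, 0, 0],
    [0, 0, 0],
    [0, 0, 0]
  ],
  "rotation": [
    [0, 0, 1],
    [0, 0, 1],
    [0, 0, 1],
    [0, 0, 1],
    [0, 0, 1]
  ],
  "grip": [85, 85, 85, 85, 85]
}}

```text
time: 9.02
eef_pos: [0.5894, 0.2618, 0.3154]
tcp_rot: [0.428, 0.904, 0.0, 0.0]
contact_force: [0.8, 0.1, -0.4]
opening: 0.994
```

Call:
{"name": "send_rows", "arguments": {
  "translation": [
    [0, 0, 1],
    [0, 0, 1],
    [0, 0, 1],
    [0, 0, 0],
    [0, 0, 0]
  ],
  "rotation": [
    [0, 0, 1],
    [0, 0, 1],
    [0, 0, 0.5],
    [0, 0, 0],
    [0, 0, 0]
  ],
  "grip": [85, 85, 85, 85, 85]
}}

```text
time: 9.65
eef_pos: [0.5906, 0.2614, 0.2265]
tcp_rot: [0.523, 0.853, 0.001, 0.001]
contact_force: [0.4, 0.4, 0.7]
opening: 0.996
```

```bash
python3 - <<'E'
from h import *
show()
w=cam("wrist"); np.savez("w4.npz",**w)
c=px(w,[.6535,.259,.08])[0]; print(c)
u,v=int(c[0]),int(c[1]); cr=w["img"][max(v-110,0):v+110,max(0,u-140):u+140]
cv2.imwrite("pics/w4.png",cv2.resize(cr,None,fx=2.5,fy=2.5,interpolation=cv2.INTER_CUBIC)); print(max(v-110,0),max(0,u-140),cr.shape)
E
```

```text
t 9.65 tcp [0.5906 0.2614 0.2265] q [0.5225 0.8526 0.0008 0.0009] F [0.3672 0.3982 0.7477] op 85.07557641713632
[382.8609 256.6705]
146 242 (220, 280, 3)
```

View pics/w4.png

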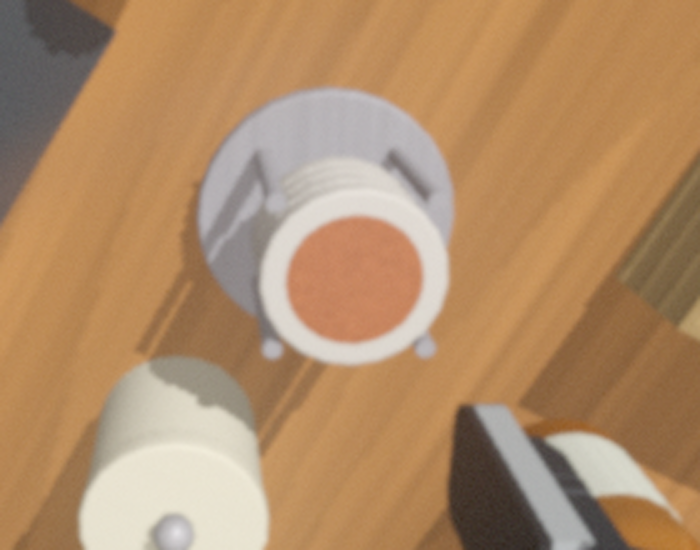

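```bash
cat >> h.py <<'E'
def totool(d):  # world delta -> tool units
    s=ctrl.get_state(); return R.from_quat(s["tcp_rot"]).inv().apply(d)/.03
E
python3 - <<'E'
from h import *
w=dict(np.load("w4.npz"))
f=lambda x,y:(242+x/2.5-.3,146+y/2.5-.3)
P=pt(w,[f(272,347),f(426,346),f(277,198)],.079)[:,:2]; print(P, "center",(P[1]+P[2])/2, np.linalg.norm(P[1]-P[0]),np.linalg.norm(P[2]-P[0]))
h=cv2.cvtColor(w["img"],cv2.COLOR_BGR2HSV); m=(h[...,0]<13)&(h[...,1]>90); m[:200]=0;m[300:]=0;m[:,:340]=0;m[:,430:]=0
for c,s in blobs(m,300): C=pt(w,c,.082)[0]; print(c,s,C); print(totool(np.r_[C[:2],.12]-ctrl.get_state()["eef_pos"]))
M=R.from_quat(ctrl.get_state()["tcp_rot"]).as_matrix(); print(np.degrees(np.arctan2(M[1],M[0])), M[:,2])
d=P[1]-P[0]; print(np.degrees(np.arctan2(d[1],d[0])))
E
```

```text
[[0.6415 0.2225]
 [0.6905 0.2478]
 [0.6164 0.2721]] center [0.6534 0.2599] 0.055147112958276845 0.05556789213001616
[383.3814 257.4218] [ 357  233   54   50 2079] [0.6536 0.2591 0.082 ]
[-1.0098  1.8105  3.5768]
[116.9751  26.9753  13.2176] [ 0.0035  0.0008 -1.    ]
27.331923798885963
```

Call:
{"name": "send_rows", "arguments": {
  "translation": [
    [-0.5, 0.9, 0.9],
    [-0.5, 0.9, 0.9],
    [0, 0, 0.9],
    [0, 0, 0.7],
    [0, 0, 0]
  ],
  "rotation": [
    [0, 0, 0],
    [0, 0, 0],
    [0, 0, 0],
    [0, 0, 0],
    [0, 0, 0]
  ],
  "grip": [85, 85, 85, 85, 85]
}}

```text
time: 10.32
eef_pos: [0.651, 0.2583, 0.1212]
tcp_rot: [0.523, 0.852, -0.001, -0.001]
contact_force: [-0.7, -0.4, -0.2]
opening: 0.994
```

```bash
python3 - <<'E'
from h import *
show(); print(totool(np.r_[.6535,.2594,.068]-ctrl.get_state()["eef_pos"]))
E
```

```text
t 10.325 tcp [0.651  0.2583 0.1212] q [ 0.523   0.8523 -0.0011 -0.0011] F [-0.7136 -0.4216 -0.1623] op 84.9200686633003
[-0.0067  0.0964  1.7729]
```

Call:
{"name": "send_rows", "arguments": {
  "translation": [
    [0, 0.1, 0.8],
    [0, 0, 0.7],
    [0, 0, 0.27],
    [0, 0, 0],
    [0, 0, 0]
  ],
  "rotation": [
    [0, 0, 0],
    [0, 0, 0],
    [0, 0, 0],
    [0, 0, 0],
    [0, 0, 0]
  ],
  "grip": [85, 85, 85, 60, 60],
  "squeeze": 35
}}

```text
time: 10.95
eef_pos: [0.6551, 0.2598, 0.0702]
tcp_rot: [0.523, 0.852, 0.0, 0.0]
contact_force: [0.9, -1.0, -0.1]
opening: 0.754
```

Call:
{"name": "send_rows", "arguments": {
  "translation": [
    [0, 0, 0],
    [0, 0, 0],
    [0, 0, -0.3],
    [0, 0, -0.3],
    [0, 0, -0.8]
  ],
  "rotation": [
    [0, 0, 0],
    [0, 0, 0],
    [0, 0, 0],
    [0, 0, 0],
    [0, 0, 0]
  ],
  "grip": [60, 60, 60, 60, 60]
}}

```text
time: 11.58
eef_pos: [0.6538, 0.2595, 0.1113]
tcp_rot: [0.523, 0.852, -0.001, -0.001]
contact_force: [0.5, -0.4, -0.9]
opening: 0.752
```

Call:
{"name": "send_rows", "arguments": {
  "translation": [
    [0, 0, -1],
    [0, 0, -1],
    [0, 0, -0.8],
    [0, 0, 0],
    [0, 0, 0]
  ],
  "rotation": [
    [0, 0, 0],
    [0, 0, 0],
    [0, 0, 0],
    [0, 0, 0],
    [0, 0, 0]
  ],
  "grip": [60, 60, 60, 60, 60]
}}

```text
time: 12.2
eef_pos: [0.6544, 0.2596, 0.1953]
tcp_rot: [0.523, 0.852, -0.0, -0.0]
contact_force: [0.4, 0.5, -2.1]
opening: 0.754
```

```bash
python3 - <<'E'
from h import *
show(); w=cam("wrist"); t=cam("top","t2.png"); s=cam("scene")
b=cv2.resize(s["img"][160:290,340:500],(320,260))
cv2.imwrite("pics/w5.png",np.hstack([cv2.resize(w["img"],(480,360)),cv2.copyMakeBorder(b,0,100,0,0,cv2.BORDER_CONSTANT)]))
E
```

```text
t 12.2 tcp [0.6544 0.2596 0.1953] q [ 0.5232  0.8522 -0.0002 -0.0002] F [ 0.4213  0.5398 -2.1441] op 64.41633117742657
```

View pics/w5.png

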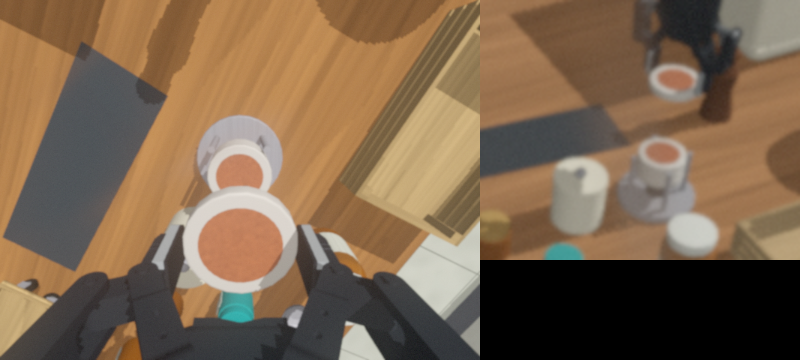

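Call:
{"name": "send_rows", "arguments": {
  "translation": [
    [0, 0, -0.3],
    [0, 0, -0.3],
    [0, 0, -0.3],
    [-1, -0.6, -0.3],
    [-1, -0.6, -0.3]
  ],
  "rotation": [
    [0, 0, 1],
    [0, 0, 1],
    [0, 0, 1],
    [0, 0, 1],
    [0, 0, 1]
  ],
  "grip": [60, 60, 60, 60, 60]
}}

```text
time: 12.98
eef_pos: [0.6283, 0.1941, 0.2392]
tcp_rot: [0.696, 0.718, -0.001, -0.001]
contact_force: [0.5, -0.7, -1.1]
opening: 0.747
```

Call:
{"name": "send_rows", "arguments": {
  "translation": [
    [-1, -0.5, -0.3],
    [-1, -0.5, -0.3],
    [-1, -0.5, 0],
    [-1, -0.5, 0],
    [-1, -0.6, 0]
  ],
  "rotation": [
    [0, 0, 1],
    [0, 0, 0],
    [0, 0, 0],
    [0, 0, 0],
    [0, 0, 0]
  ],
  "grip": [60, 60, 60, 60, 60]
}}

```text
time: 13.6
eef_pos: [0.5447, 0.0469, 0.2574]
tcp_rot: [0.726, 0.688, -0.001, -0.001]
contact_force: [1.0, -1.0, -0.8]
opening: 0.746
```

Call:
{"name": "send_rows", "arguments": {
  "translation": [
    [-1, -0.6, 0],
    [-1, -0.6, 0],
    [-0.5, -0.6, 0],
    [0, 0, 0],
    [0, 0, 0]
  ],
  "rotation": [
    [0, 0, 0],
    [0, 0, 0],
    [0, 0, 0],
    [0, 0, 0],
    [0, 0, 0]
  ],
  "grip": [60, 60, 60, 60, 60]
}}

```text
time: 14.22
eef_pos: [0.4879, -0.0238, 0.2582]
tcp_rot: [0.726, 0.688, 0.0, -0.0]
contact_force: [0.2, 1.0, -0.7]
opening: 0.748
```

```bash
python3 - <<'E'
from h import *
show(); w=cam("wrist"); np.savez("w6.npz",**w)
t=cam("top"); np.savez("t6.npz",**t)
b=cv2.resize(t["img"][235:335,320:450],(325,250))
cv2.imwrite("pics/w6.png",np.hstack([cv2.resize(w["img"],(470,352)),cv2.copyMakeBorder(b,0,102,0,0,cv2.BORDER_CONSTANT)]))
E
```

```text
t 14.225 tcp [ 0.4879 -0.0238  0.2582] q [ 0.726   0.6877  0.0001 -0.0002] F [ 0.2366  1.0164 -0.7065] op 63.8409073974589
```

View pics/w6.png

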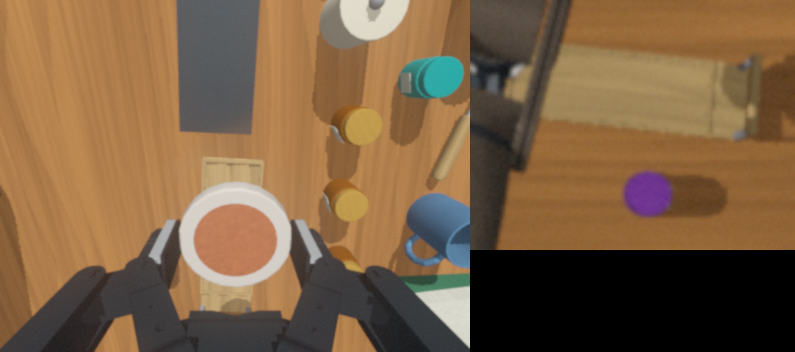

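```bash
cat >> h.py <<'E'
def wood(c):
    h=cv2.cvtColor(c["img"],cv2.COLOR_BGR2HSV)
    m=((h[...,0]>=15)&(h[...,0]<=26)&(h[...,1]<122)&(h[...,1]>45)&(h[...,2]>125)).astype(np.uint8)
    return cv2.morphologyEx(m,cv2.MORPH_OPEN,np.ones((3,3)))
E
python3 - <<'E'
from h import *
for f in ("w6","t6"):
    c=dict(np.load(f+".npz")); m=wood(c)
    for ce,s in blobs(m,150): print(f,ce,s,pt(c,ce,.04)[0])
c=dict(np.load("w6.npz")); m=wood(c)
for v in list(range(212,250,4))+list(range(390,425,5)):
    u=np.flatnonzero(m[v,240:400])+240
    if len(u): print(v,u.min(),u.max(),len(u),pt(c,[(u.min(),v),(u.max()+1,v)],.043)[:,:2].ravel())
c=dict(np.load("t6.npz")); m=wood(c)
for u in range(350,436,8):
    v=np.flatnonzero(m[240:300,u])+240
    if len(v): print(u,v.min(),v.max(),len(v),pt(c,[(u,v.min()),(u,v.max()+1)],.043)[:,:2].ravel())
E
```

```text
w6 [616.4164 202.6943] [ 591  156   49   90 1626] [ 0.7922 -0.0394  0.04  ]
w6 [314.2929 233.3565] [ 274  213   86   49 3100] [ 0.4796 -0.0556  0.04  ]
w6 [305.7011 404.744 ] [ 272  377   73   49 2566] [ 0.4553 -0.2818  0.04  ]
t6 [462.1842  34.4947] [ 400    0  112   81 6109] [ 1.2064 -0.4363  0.04  ]
t6 [202.1429 143.9868] [ 179  124   47   40 1742] [0.8487 0.3633 0.04  ]
t6 [388.1873 271.573 ] [ 349  254   81   36 2136] [ 0.4633 -0.1934  0.04  ]
216 275 338 64 [ 0.4402 -0.0337  0.5063 -0.0373]
220 275 359 85 [ 0.4398 -0.0379  0.5279 -0.0427]
224 275 359 85 [ 0.4394 -0.0423  0.5279 -0.047 ]
228 274 359 86 [ 0.438  -0.0465  0.5278 -0.0514]
232 275 358 84 [ 0.4386 -0.051   0.5267 -0.0557]
236 275 358 84 [ 0.4382 -0.0554  0.5266 -0.0601]
240 274 358 85 [ 0.4367 -0.0597  0.5265 -0.0646]
244 274 357 84 [ 0.4363 -0.0642  0.5253 -0.069 ]
248 274 357 66 [ 0.4358 -0.0687  0.5252 -0.0735]
390 272 344 59 [ 0.4156 -0.2541  0.5054 -0.2589]
395 272 343 72 [ 0.4149 -0.2616  0.5039 -0.2664]
400 272 343 72 [ 0.4141 -0.2693  0.5037 -0.2741]
405 273 342 70 [ 0.4146 -0.2771  0.5022 -0.2818]
410 273 341 69 [ 0.4139 -0.285   0.5007 -0.2896]
415 273 340 68 [ 0.4131 -0.2929  0.4991 -0.2975]
420 278 334 57 [ 0.4187 -0.3013  0.4912 -0.3052]
350 272 281 10 [ 0.4615 -0.0824  0.4325 -0.0822]
358 254 282 29 [ 0.5141 -0.1059  0.4297 -0.1054]
366 254 283 30 [ 0.5142 -0.1292  0.4268 -0.1284]
374 255 284 30 [ 0.5113 -0.1525  0.424  -0.1515]
382 256 284 29 [ 0.5084 -0.1758  0.4241 -0.1746]
390 257 285 29 [ 0.5055 -0.199   0.4213 -0.1977]
398 258 286 29 [ 0.5026 -0.2223  0.4184 -0.2207]
406 259 287 29 [ 0.4998 -0.2455  0.4156 -0.2437]
414 260 287 28 [ 0.4969 -0.2687  0.4157 -0.2668]
422 271 289 19 [ 0.4649 -0.2911  0.41   -0.2897]
```

```bash
cat >> h.py <<'E'
def held():  # offset of held saucer centre from TCP, tool x,y (m)
    s=ctrl.get_state(); c=cam("wrist"); h=cv2.cvtColor(c["img"],cv2.COLOR_BGR2HSV)
    m=((h[...,0]<13)&(h[...,1]>90)).astype(np.uint8); m[:200]=0; m[400:]=0; m[:,:240]=0; m[:,400:]=0
    ce,st=max(blobs(m,300),key=lambda b:b[1][4]); z=s["eef_pos"][2]+.0125
    return ce,st,R.from_quat(s["tcp_rot"]).inv().apply(pt(c,ce,z)[0]-s["eef_pos"])
O=np.array([.4694,-.175]); ex=np.array([.108,.994]); 
def go(xt,z,yaw=None,yt=0):
    s=ctrl.get_state(); M=R.from_quat(s["tcp_rot"]).as_matrix()
    ey=np.array([-ex[1],ex[0]]); P=O+xt*ex+yt*ey
    print("to",P,z,"tool units",totool(np.r_[P,z]-s["eef_pos"]),"tool x ang",np.degrees(np.arctan2(M[1,0],M[0,0])))
E
python3 - <<'E'
from h import *
print(held()); go(.094,.10)
E
```

```text
(array([320.0755, 326.9291]), array([ 264,  279,  113,   97, 8591], dtype=int32), array([ 0.0003, -0.0003, -0.0125]))
to [ 0.4796 -0.0816] 0.1 tool units [-1.946  -0.1812  5.2784] tool x ang 86.95646784692556
```

Call:
{"name": "send_rows", "arguments": {
  "translation": [
    [0, 0, 0],
    [-1, 0, 1],
    [-0.94, -0.07, 1],
    [0, 0, 1],
    [0, 0, 1]
  ],
  "rotation": [
    [0, 0, 0.62],
    [0, 0, 0],
    [0, 0, 0],
    [0, 0, 0],
    [0, 0, 0]
  ],
  "grip": [60, 60, 60, 60, 60]
}}

```text
time: 15.0
eef_pos: [0.4797, -0.0818, 0.1376]
tcp_rot: [0.744, 0.668, 0.0, 0.0]
contact_force: [1.1, -1.4, -0.8]
opening: 0.749
```

Call:
{"name": "send_rows", "arguments": {
  "translation": [
    [0, 0, 1],
    [0, 0, 0.5],
    [0, 0, 0],
    [0, 0, 0]
  ],
  "rotation": [
    [0, 0, 0],
    [0, 0, 0],
    [0, 0, 0],
    [0, 0, 0]
  ],
  "grip": [60, 60, 60, 60]
}}

```text
time: 15.5
eef_pos: [0.4804, -0.082, 0.0948]
tcp_rot: [0.744, 0.668, 0.001, 0.001]
contact_force: [0.9, -0.3, -0.7]
opening: 0.75
```

```bash
python3 - <<'E'
from h import *
show(); go(.094,.041)
# trolley check from top
c=cam("top"); m=wood(c)
for u in range(350,425,16):
    v=np.flatnonzero(m[240:300,u])+240
    if len(v): print(u,v.min(),v.max(),pt(c,[(u,v.min()),(u,v.max()+1)],.043)[:,:2].ravel())
c=cam("wrist"); m=wood(c); np.savez("w7.npz",**c)
for ce,s in blobs(m,300): print(ce,s)
for v in list(range(10,200,20)):
    u=np.flatnonzero(m[v,200:440])+200
    if len(u): print(v,u.min(),u.max(),len(u),pt(c,[(u.min(),v),(u.max()+1,v)],.043)[:,:2].ravel())
E
```

```text
t 15.5 tcp [ 0.4804 -0.082   0.0948] q [0.7442 0.668  0.0005 0.001 ] F [ 0.9106 -0.2615 -0.658 ] op 64.0821165254032
to [ 0.4796 -0.0816] 0.041 tool units [ 0.0126 -0.0339  1.7933] tool x ang 83.823462556685
382 283 285 [ 0.4298 -0.1747  0.4212 -0.1746]
398 259 278 [ 0.4997 -0.2222  0.4415 -0.2211]
414 266 286 [ 0.4794 -0.2683  0.4186 -0.2669]
[316.8699 226.6705] [  239   189   159   109 11241]
[316.6656 401.5816] [ 250  356  136   74 5691]
190 243 392 150 [ 0.4432 -0.0321  0.525  -0.041 ]
```

```bash
python3 - <<'E'
from h import *
c=dict(np.load("w7.npz")); m=wood(c)
for v in (192,196,200,210,220,230,240,380,400,420):
    u=np.flatnonzero(m[v,200:440])+200
    P=pt(c,[(u.min(),v),(u.max()+1,v)],.043)[:,:2]; ce=P.mean(0); print(v,u.min(),u.max(),P.ravel(),"mid in trolley",(ce-O)@ex,(ce-O)@[-ex[1],ex[0]],np.linalg.norm(P[1]-P[0]))
E
```

```text
192 241 395 [ 0.4419 -0.0331  0.5266 -0.0423] mid in trolley 0.13809313181627594 6.514605419681333e-05 0.0852422387459891
196 239 397 [ 0.4404 -0.0351  0.5276 -0.0447] mid in trolley 0.1358622227253348 6.714033109861756e-05 0.0877594590820877
200 239 396 [ 0.44   -0.0374  0.527  -0.0469] mid in trolley 0.1336151644044449 0.00034723514509470236 0.08752476966709713
210 240 396 [ 0.4395 -0.043   0.5268 -0.0526] mid in trolley 0.12792485128068215 7.794419189406438e-05 0.08777071182239449
220 240 395 [ 0.4385 -0.0488  0.526  -0.0583] mid in trolley 0.12212920435582489 0.00036780593304910593 0.08802026794342348
230 241 395 [ 0.438  -0.0546  0.5257 -0.0642] mid in trolley 0.1162247339724666 9.366369930234745e-05 0.08827545929315053
240 242 394 [ 0.4375 -0.0606  0.5249 -0.0702] mid in trolley 0.11020877970067339 0.00010198902953502081 0.08796008749125313
380 252 383 [ 0.4267 -0.158   0.5136 -0.1676] mid in trolley 0.012222504059816583 0.0005668732790948793 0.08746096796872839
400 254 383 [ 0.4253 -0.1744  0.5128 -0.1841] mid in trolley -0.004271061697384454 -8.078342591768174e-05 0.08805553418894782
420 256 381 [ 0.4238 -0.1916  0.5105 -0.2012] mid in trolley -0.021515054713369907 -6.469456951273531e-05 0.08729046797722533
```

Call:
{"name": "send_rows", "arguments": {
  "translation": [
    [0, 0, 0.8],
    [0, 0, 0.6],
    [0, 0, 0.3],
    [0, 0, 0.06],
    [0, 0, 0]
  ],
  "rotation": [
    [0, 0, 0],
    [0, 0, 0],
    [0, 0, 0],
    [0, 0, 0],
    [0, 0, 0]
  ],
  "grip": [60, 60, 60, 60, 60]
}}

```text
time: 16.23
eef_pos: [0.4799, -0.082, 0.0415]
tcp_rot: [0.744, 0.668, 0.0, 0.001]
contact_force: [0.0, 0.3, 0.3]
opening: 0.751
```

Call:
{"name": "send_rows", "arguments": {
  "translation": [
    [0, 0, 0.04],
    [0, 0, 0],
    [0, 0, 0]
  ],
  "rotation": [
    [0, 0, 0],
    [0, 0, 0],
    [0, 0, 0]
  ],
  "grip": [60, 60, 60]
}}

```text
time: 16.6
eef_pos: [0.4794, -0.0818, 0.0398]
tcp_rot: [0.744, 0.668, 0.0, 0.0]
contact_force: [0.4, 0.2, -0.8]
opening: 0.746
```

Call:
{"name": "send_rows", "arguments": {
  "translation": [
    [0, 0, 0],
    [0, 0, 0],
    [0, 0, -0.3],
    [0, 0, -1],
    [0, 0, -1]
  ],
  "rotation": [
    [0, 0, 0],
    [0, 0, 0],
    [0, 0, 0],
    [0, 0, 0],
    [0, 0, 0]
  ],
  "grip": [74, 74, 74, 80, 85]
}}

```text
time: 17.23
eef_pos: [0.4792, -0.0818, 0.1097]
tcp_rot: [0.744, 0.668, -0.0, -0.0]
contact_force: [-0.3, -0.9, 0.1]
opening: 0.99
```

Call:
{"name": "send_rows", "arguments": {
  "translation": [
    [0, 0, -1],
    [0, 0, -1],
    [0, 0, -1],
    [0, 0, -1],
    [0, 0, 0]
  ],
  "rotation": [
    [0, 0, 0],
    [0, 0, 0],
    [0, 0, 0],
    [0, 0, 0],
    [0, 0, 0]
  ],
  "grip": [85, 85, 85, 85, 85]
}}

```text
time: 17.85
eef_pos: [0.4809, -0.0824, 0.2321]
tcp_rot: [0.744, 0.668, 0.002, 0.003]
contact_force: [-0.3, 0.2, 0.5]
opening: 0.997
```

```bash
cat >> h.py <<'E'
def trol(c,rows,z=.043):  # centre-line samples from wrist view
    m=wood(c); mid=[];W=[]
    for v in rows:
        u=np.flatnonzero(m[v,150:480])+150
        if len(u)<30: continue
        P=pt(c,[(u.min(),v),(u.max()+1,v)],z)[:,:2]; wd=np.linalg.norm(P[1]-P[0])
        if .083<wd<.093: mid.append(P.mean(0)); W.append(wd)
    mid=np.array(mid); d=np.linalg.svd(mid-mid.mean(0))[2][0]; d*=np.sign(d[1]) 
    res=(mid-mid.mean(0))@[-d[1],d[0]]
    return mid.mean(0),d,len(mid),res.std(),np.mean(W),mid[0],mid[-1]
def sau(c,z=.052,amin=300):
    h=cv2.cvtColor(c["img"],cv2.COLOR_BGR2HSV); m=((h[...,0]<13)&(h[...,1]>90)&(h[...,2]>120)).astype(np.uint8); m=cv2.morphologyEx(m,cv2.MORPH_OPEN,np.ones((5,5)))
    return [(ce,s,pt(c,ce,z)[0]) for ce,s in blobs(m,amin) if .4<s[2]/s[3]<2.5]
E
python3 - <<'E'
from h import *
show(); c=cam("wrist"); np.savez("w8.npz",**c)
print(trol(c,range(150,440,6)))
for p in sau(c): print(p,"trolley",(p[2][:2]-O)@ex,(p[2][:2]-O)@[-ex[1],ex[0]])
E
```

```text
t 17.85 tcp [ 0.4809 -0.0824  0.2321] q [0.7443 0.6679 0.0016 0.0032] F [-0.3222  0.1716  0.5277] op 85.18254637653692
(array([ 0.4702, -0.1665]), array([0.108 , 0.9942]), 34, np.float64(0.00024955619716804465), np.float64(0.08808325502360537), array([ 0.4838, -0.0374]), array([ 0.4565, -0.2925]))
(array([316.9803, 212.1408]), array([ 293,  189,   49,   48, 1875], dtype=int32), array([ 0.4788, -0.0819,  0.052 ])) trolley 0.0935132750655069 0.0006736366930000761
```

Call:
{"name": "send_rows", "arguments": {
  "translation": [
    [1, 0.4, 0],
    [1, 0.4, 0],
    [1, 0.4, 0],
    [1, 0.4, 0],
    [1, 0.4, 0]
  ],
  "rotation": [
    [0, 0, 0],
    [0, 0, 0],
    [0, 0, 0],
    [0, 0, 0],
    [0, 0, 0]
  ],
  "grip": [85, 85, 85, 85, 85]
}}

```text
time: 18.52
eef_pos: [0.5545, 0.0619, 0.2264]
tcp_rot: [0.744, 0.668, -0.001, -0.001]
contact_force: [0.7, -0.0, 0.3]
opening: 0.998
```

Call:
{"name": "send_rows", "arguments": {
  "translation": [
    [1, 0.4, 0],
    [1, 0.4, 0],
    [1, 0.4, 0],
    [1, 0.4, 0],
    [1, 0.4, 0]
  ],
  "rotation": [
    [0, 0, 0],
    [0, 0, 0],
    [0, 0, 0],
    [0, 0, 0],
    [0, 0, 0]
  ],
  "grip": [85, 85, 85, 85, 85]
}}

```text
time: 19.15
eef_pos: [0.6304, 0.2043, 0.226]
tcp_rot: [0.744, 0.668, -0.002, -0.001]
contact_force: [0.0, 0.3, 0.7]
opening: 0.993
```

Call:
{"name": "send_rows", "arguments": {
  "translation": [
    [1, 0.3, 0],
    [0.9, 0.2, 0],
    [0, 0, 0.5],
    [0, 0, 0.5],
    [0, 0, 0.5]
  ],
  "rotation": [
    [0, 0, 0],
    [0, 0, 0],
    [0, 0, -1],
    [0, 0, -1],
    [0, 0, -1]
  ],
  "grip": [85, 85, 85, 85, 85]
}}

```text
time: 19.77
eef_pos: [0.6509, 0.2584, 0.1804]
tcp_rot: [0.65, 0.76, -0.002, -0.001]
contact_force: [0.3, -0.1, 0.7]
opening: 0.996
```

Call:
{"name": "send_rows", "arguments": {
  "translation": [
    [0, 0, 0.5],
    [0, 0, 0.5],
    [0, 0, 0.5],
    [0, 0, 0.5],
    [0, 0, 0]
  ],
  "rotation": [
    [0, 0, -1],
    [0, 0, -1],
    [0, 0, -1],
    [0, 0, -0.7],
    [0, 0, 0]
  ],
  "grip": [85, 85, 85, 85, 85]
}}

```text
time: 20.4
eef_pos: [0.6498, 0.258, 0.1195]
tcp_rot: [0.521, 0.854, -0.002, -0.002]
contact_force: [0.2, 0.6, -0.9]
opening: 0.997
```

```bash
cat >> h.py <<'E'
def disp():
    c=cam("wrist"); show()
    for p in sau(c,.082): print("saucer",p[0],p[1],p[2])
    s=ctrl.get_state(); M=R.from_quat(s["tcp_rot"]).as_matrix()
    print("units to grasp",totool(np.r_[.6535,.2594,.068]-s["eef_pos"]),"toolx",np.degrees(np.arctan2(M[1,0],M[0,0])))
E
python3 -c "
from h import *
disp()"
```

```text
t 20.45 tcp [0.6507 0.2582 0.1211] q [ 0.5207  0.8537 -0.0015 -0.0015] F [0.6159 0.0847 0.2817] op 85.25260869283593
saucer [327.5759 278.2907] [ 286  240   84   77 5126] [0.6535 0.2593 0.082 ]
units to grasp [-0.0098  0.1087  1.7706] toolx 117.23640513404825
```

Call:
{"name": "send_rows", "arguments": {
  "translation": [
    [0, 0.1, 0.8],
    [0, 0, 0.7],
    [0, 0, 0.27],
    [0, 0, 0],
    [0, 0, 0]
  ],
  "rotation": [
    [0, 0, 0],
    [0, 0, 0],
    [0, 0, 0],
    [0, 0, 0],
    [0, 0, 0]
  ],
  "grip": [85, 85, 85, 60, 60]
}}

```text
time: 21.08
eef_pos: [0.6551, 0.26, 0.0711]
tcp_rot: [0.52, 0.854, 0.0, 0.0]
contact_force: [-0.2, -1.2, -0.4]
opening: 0.749
```

Call:
{"name": "send_rows", "arguments": {
  "translation": [
    [0, 0, 0],
    [0, 0, 0],
    [0, 0, -0.3],
    [0, 0, -0.3],
    [0, 0, -0.8]
  ],
  "rotation": [
    [0, 0, 0],
    [0, 0, 0],
    [0, 0, 0],
    [0, 0, 0],
    [0, 0, 0]
  ],
  "grip": [60, 60, 60, 60, 60]
}}

```text
time: 21.7
eef_pos: [0.6538, 0.2597, 0.1122]
tcp_rot: [0.52, 0.854, -0.001, -0.001]
contact_force: [0.3, -0.4, -1.2]
opening: 0.75
```

Call:
{"name": "send_rows", "arguments": {
  "translation": [
    [0, 0, -1],
    [0, 0, -1],
    [0, 0, -0.8],
    [0, 0, -0.5],
    [0, 0, -0.5]
  ],
  "rotation": [
    [0, 0, 0],
    [0, 0, 0],
    [0, 0, 1],
    [0, 0, 1],
    [0, 0, 1]
  ],
  "grip": [60, 60, 60, 60, 60]
}}

```text
time: 22.32
eef_pos: [0.6551, 0.26, 0.2295]
tcp_rot: [0.628, 0.778, 0.001, 0.001]
contact_force: [0.1, -0.3, -1.1]
opening: 0.748
```

Call:
{"name": "send_rows", "arguments": {
  "translation": [
    [0, 0, -0.5],
    [0, 0, -0.5],
    [0, 0, 0],
    [0, 0, 0],
    [-1, -0.3, 0]
  ],
  "rotation": [
    [0, 0, 1],
    [0, 0, 1],
    [0, 0, 1],
    [0, 0, 0.7],
    [0, 0, 0]
  ],
  "grip": [60, 60, 60, 60, 60]
}}

```text
time: 22.95
eef_pos: [0.6428, 0.2321, 0.2585]
tcp_rot: [0.744, 0.669, 0.001, 0.001]
contact_force: [-0.1, -0.3, -0.2]
opening: 0.747
```

Call:
{"name": "send_rows", "arguments": {
  "translation": [
    [-1, -0.3, 0],
    [-1, -0.3, 0],
    [-1, -0.3, 0],
    [-1, -0.3, 0],
    [-1, -0.3, 0]
  ],
  "rotation": [
    [0, 0, 0],
    [0, 0, 0],
    [0, 0, 0],
    [0, 0, 0],
    [0, 0, 0]
  ],
  "grip": [60, 60, 60, 60, 60]
}}

```text
time: 23.58
eef_pos: [0.5814, 0.0859, 0.2587]
tcp_rot: [0.744, 0.668, 0.001, 0.001]
contact_force: [-0.2, -1.2, 0.3]
opening: 0.745
```

Call:
{"name": "send_rows", "arguments": {
  "translation": [
    [-1, -0.3, 0],
    [-1, -0.3, 0],
    [-1, -0.4, 0],
    [-1, -0.4, 0],
    [0, 0, 0]
  ],
  "rotation": [
    [0, 0, 0],
    [0, 0, 0],
    [0, 0, 0],
    [0, 0, 0],
    [0, 0, 0]
  ],
  "grip": [60, 60, 60, 60, 60]
}}

```text
time: 24.2
eef_pos: [0.5266, -0.0294, 0.2584]
tcp_rot: [0.745, 0.667, 0.001, 0.001]
contact_force: [-0.3, 0.3, -0.6]
opening: 0.75
```

```bash
cat >> h.py <<'E'
def chk(xt,z=.095,save=None):
    global O,ex
    show(); c=cam("wrist"); 
    if save: np.savez(save,**c)
    r=trol(c,list(range(60,470,6))); print("trolley",r[0],r[1],"n",r[2],r[3],r[4],"lat of O-line",(r[0]-O)@[-ex[1],ex[0]], "nose-end x",(r[5]-O)@ex)
    for p in sau(c): print("sau px",p[0],"trolley",(p[2][:2]-O)@ex,(p[2][:2]-O)@[-ex[1],ex[0]])
    go(xt,z)
E
python3 -c "
from h import *
print(held()); chk(.02,save='w9.npz')"
```

```text
(array([320.0668, 326.2934]), array([ 265,  278,  111,   97, 8505], dtype=int32), array([ 0.0006, -0.0003, -0.0125]))
t 24.25 tcp [ 0.527  -0.0285  0.2583] q [0.7449 0.6672 0.001  0.001 ] F [ 0.1602 -0.243  -0.6392] op 63.75328065794658
trolley [ 0.471  -0.1621] [0.1059 0.9944] n 10 0.00030278745563033717 0.0885058224022735 lat of O-line -0.00017489486422263886 nose-end x 0.1394365988200676
sau px [274.0541 252.3046] trolley 0.10274183107918726 0.006551325652779555
sau px [320.0755 326.2879] trolley 0.013864785369444717 -0.041279254384361794
to [ 0.4716 -0.1551] 0.095 tool units [-4.4171 -1.3979  5.429 ] tool x ang 83.75985259790492
```

Call:
{"name": "send_rows", "arguments": {
  "translation": [
    [-1, -0.35, 0.6],
    [-1, -0.35, 0.6],
    [-1, -0.35, 0.6],
    [-1, -0.35, 0.6],
    [-0.42, 0, 1]
  ],
  "rotation": [
    [0, 0, 0],
    [0, 0, 0],
    [0, 0, 0],
    [0, 0, 0],
    [0, 0, 0]
  ],
  "grip": [60, 60, 60, 60, 60]
}}

```text
time: 24.92
eef_pos: [0.4719, -0.1562, 0.1556]
tcp_rot: [0.744, 0.668, 0.001, 0.002]
contact_force: [0.3, -0.2, -0.9]
opening: 0.75
```

Call:
{"name": "send_rows", "arguments": {
  "translation": [
    [0, 0, 1],
    [0, 0, 0.8],
    [0, 0, 0],
    [0, 0, 0]
  ],
  "rotation": [
    [0, 0, 0],
    [0, 0, 0],
    [0, 0, 0],
    [0, 0, 0]
  ],
  "grip": [60, 60, 60, 60]
}}

```text
time: 25.42
eef_pos: [0.472, -0.1552, 0.1018]
tcp_rot: [0.744, 0.668, 0.0, 0.001]
contact_force: [-0.1, -0.7, 0.4]
opening: 0.751
```

```bash
python3 -c "
from h import *
chk(.02,.0395)"
```

```text
t 25.425 tcp [ 0.472  -0.1552  0.1018] q [0.744  0.6682 0.0004 0.001 ] F [-0.112  -0.6576  0.3992] op 64.16950187908935
trolley [ 0.4743 -0.1279] [0.1084 0.9941] n 44 0.0001357676200954415 0.08789921245948938 lat of O-line 0.0002135302948850714 nose-end x 0.13099911762482713
sau px [318.823  137.0725] trolley 0.09370626034131312 0.0005125685681212857
sau px [320.0067 326.3061] trolley -0.019004043506113875 -0.00017902342444732264
to [ 0.4716 -0.1551] 0.0395 tool units [ 0.0109 -0.0272  2.0876] tool x ang 83.8445483441006
```

Descend, release, rise, then return to the dispenser (mirror of the outbound path).

Call:
{"name": "send_rows", "arguments": {
  "translation": [
    [0, 0, 0.9],
    [0, 0, 0.8],
    [0, 0, 0.3],
    [0, 0, 0.09],
    [0, 0, 0]
  ],
  "rotation": [
    [0, 0, 0],
    [0, 0, 0],
    [0, 0, 0],
    [0, 0, 0],
    [0, 0, 0]
  ],
  "grip": [60, 60, 60, 60, 60]
}}

```text
time: 26.1
eef_pos: [0.4724, -0.156, 0.0399]
tcp_rot: [0.744, 0.668, 0.001, 0.002]
contact_force: [-0.5, 0.7, 2.8]
opening: 0.748
```

Call:
{"name": "send_rows", "arguments": {
  "translation": [
    [0, 0, 0],
    [0, 0, 0],
    [0, 0, 0],
    [0, 0, -0.3],
    [0, 0, -1]
  ],
  "rotation": [
    [0, 0, 0],
    [0, 0, 0],
    [0, 0, 0],
    [0, 0, 0],
    [0, 0, 0]
  ],
  "grip": [60, 74, 74, 74, 80]
}}

```text
time: 26.72
eef_pos: [0.4693, -0.1545, 0.0757]
tcp_rot: [0.744, 0.668, -0.001, -0.002]
contact_force: [0.8, -0.3, -0.7]
opening: 0.939
```

Call:
{"name": "send_rows", "arguments": {
  "translation": [
    [0, 0, -1],
    [0, 0, -1],
    [0, 0, -1],
    [0, 0, -1],
    [0, 0, -1]
  ],
  "rotation": [
    [0, 0, 0],
    [0, 0, 0],
    [0, 0, 0],
    [0, 0, 0],
    [0, 0, 0]
  ],
  "grip": [85, 85, 85, 85, 85]
}}

```text
time: 27.35
eef_pos: [0.4706, -0.1551, 0.2281]
tcp_rot: [0.744, 0.668, 0.0, 0.0]
contact_force: [0.2, 1.0, 0.6]
opening: 0.995
```

```bash
python3 -c "
from h import *
chk(.02)
print(totool(np.r_[.6535,.2594,.23]-ctrl.get_state()['eef_pos']))"
```

```text
t 27.35 tcp [ 0.4706 -0.1551  0.2281] q [0.7443 0.6678 0.0001 0.0002] F [0.2265 1.0276 0.6315] op 84.99776599642152
trolley [ 0.4713 -0.1702] [0.1075 0.9942] n 35 0.00022979172073098569 0.08808639541878176 lat of O-line -0.0013915099454981162 nose-end x 0.1351072903634099
sau px [322.6768 130.8692] trolley 0.09283910491001288 -0.000908549822274699
sau px [321.8482 214.7889] trolley 0.01888235456940396 -0.0003013535301479377
to [ 0.4716 -0.1551] 0.095 tool units [ 0.0508 -0.0798  4.6021] tool x ang 83.80463195074952
[14.4262  4.4936  0.0877]
```

Call:
{"name": "send_rows", "arguments": {
  "translation": [
    [1, 0.3, 0],
    [1, 0.3, 0],
    [1, 0.3, 0],
    [1, 0.3, 0],
    [1, 0.3, 0]
  ],
  "rotation": [
    [0, 0, 0],
    [0, 0, 0],
    [0, 0, 0],
    [0, 0, 0],
    [0, 0, 0]
  ],
  "grip": [85, 85, 85, 85, 85]
}}

```text
time: 28.02
eef_pos: [0.5319, -0.01, 0.2266]
tcp_rot: [0.744, 0.668, -0.0, 0.0]
contact_force: [-0.2, 0.4, -1.3]
opening: 1.0
```

Call:
{"name": "send_rows", "arguments": {
  "translation": [
    [1, 0.3, 0],
    [1, 0.3, 0],
    [1, 0.3, 0],
    [1, 0.3, 0],
    [1, 0.3, 0]
  ],
  "rotation": [
    [0, 0, 0],
    [0, 0, 0],
    [0, 0, 0],
    [0, 0, 0],
    [0, 0, 0]
  ],
  "grip": [85, 85, 85, 85, 85]
}}

```text
time: 28.65
eef_pos: [0.5928, 0.1342, 0.2265]
tcp_rot: [0.744, 0.668, -0.0, -0.0]
contact_force: [0.0, -0.1, -0.4]
opening: 0.99
```

Call:
{"name": "send_rows", "arguments": {
  "translation": [
    [1, 0.3, 0],
    [1, 0.3, 0],
    [1, 0.3, 0],
    [1, 0.4, 0],
    [0.4, 0.2, 0]
  ],
  "rotation": [
    [0, 0, 0],
    [0, 0, 0],
    [0, 0, 0],
    [0, 0, 0],
    [0, 0, 0]
  ],
  "grip": [85, 85, 85, 85, 85]
}}

```text
time: 29.28
eef_pos: [0.6518, 0.2609, 0.2262]
tcp_rot: [0.744, 0.668, -0.0, -0.0]
contact_force: [0.7, -0.1, 0.3]
opening: 0.995
```

Call:
{"name": "send_rows", "arguments": {
  "translation": [
    [0, 0, 0.5],
    [0, 0, 0.5],
    [0, 0, 0.5],
    [0, 0, 0.5],
    [0, 0, 0.5]
  ],
  "rotation": [
    [0, 0, -1],
    [0, 0, -1],
    [0, 0, -1],
    [0, 0, -1],
    [0, 0, -1]
  ],
  "grip": [85, 85, 85, 85, 85]
}}

```text
time: 29.9
eef_pos: [0.6515, 0.2588, 0.1511]
tcp_rot: [0.581, 0.814, -0.0, -0.0]
contact_force: [-0.6, -0.5, 0.2]
opening: 0.998
```

Call:
{"name": "send_rows", "arguments": {
  "translation": [
    [0, 0, 0.5],
    [0, 0, 0.5],
    [0, 0, 0],
    [0, 0, 0]
  ],
  "rotation": [
    [0, 0, -1],
    [0, 0, -0.7],
    [0, 0, 0],
    [0, 0, 0]
  ],
  "grip": [85, 85, 85, 85]
}}

```text
time: 30.4
eef_pos: [0.652, 0.2593, 0.1224]
tcp_rot: [0.521, 0.854, 0.0, 0.0]
contact_force: [-0.4, 0.5, 0.4]
opening: 0.997
```

```bash
python3 -c "
from h import *
disp()"
```

```text
t 30.45 tcp [0.6522 0.2595 0.1228] q [0.5207 0.8538 0.0005 0.0006] F [-0.0187  0.2362 -0.6556] op 84.88165488793481
saucer [322.3376 276.2907] [ 281  239   84   76 4988] [0.6535 0.2593 0.082 ]
units to grasp [-0.0212  0.033   1.8274] toolx 117.24694733609104
```

Call:
{"name": "send_rows", "arguments": {
  "translation": [
    [0, 0.03, 0.8],
    [0, 0, 0.7],
    [0, 0, 0.33],
    [0, 0, 0],
    [0, 0, 0]
  ],
  "rotation": [
    [0, 0, 0],
    [0, 0, 0],
    [0, 0, 0],
    [0, 0, 0],
    [0, 0, 0]
  ],
  "grip": [85, 85, 85, 60, 60]
}}

```text
time: 31.08
eef_pos: [0.6528, 0.2602, 0.0673]
tcp_rot: [0.52, 0.854, 0.0, 0.0]
contact_force: [-0.3, 0.7, 0.3]
opening: 0.749
```

Call:
{"name": "send_rows", "arguments": {
  "translation": [
    [0, 0, 0],
    [0, 0, 0],
    [0, 0, -0.3],
    [0, 0, -0.3],
    [0, 0, -0.8]
  ],
  "rotation": [
    [0, 0, 0],
    [0, 0, 0],
    [0, 0, 0],
    [0, 0, 0],
    [0, 0, 0]
  ],
  "grip": [60, 60, 60, 60, 60]
}}

```text
time: 31.7
eef_pos: [0.6516, 0.2598, 0.1086]
tcp_rot: [0.52, 0.854, -0.001, -0.001]
contact_force: [-0.1, -0.0, -0.6]
opening: 0.756
```

Call:
{"name": "send_rows", "arguments": {
  "translation": [
    [0, 0, -1],
    [0, 0, -1],
    [0, 0, -0.8],
    [0, 0, -0.5],
    [0, 0, -0.5]
  ],
  "rotation": [
    [0, 0, 0],
    [0, 0, 0],
    [0, 0, 1],
    [0, 0, 1],
    [0, 0, 1]
  ],
  "grip": [60, 60, 60, 60, 60]
}}

```text
time: 32.33
eef_pos: [0.6528, 0.2602, 0.226]
tcp_rot: [0.628, 0.778, 0.001, 0.001]
contact_force: [-0.2, 0.8, -1.4]
opening: 0.754
```

Call:
{"name": "send_rows", "arguments": {
  "translation": [
    [0, 0, -0.5],
    [0, 0, -0.5],
    [0, 0, 0],
    [0, 0, 0],
    [-1, -0.3, 0]
  ],
  "rotation": [
    [0, 0, 1],
    [0, 0, 1],
    [0, 0, 1],
    [0, 0, 0.7],
    [0, 0, 0]
  ],
  "grip": [60, 60, 60, 60, 60]
}}

```text
time: 32.95
eef_pos: [0.6406, 0.2322, 0.2549]
tcp_rot: [0.744, 0.669, 0.001, 0.001]
contact_force: [0.5, -0.9, -0.9]
opening: 0.756
```

Call:
{"name": "send_rows", "arguments": {
  "translation": [
    [-1, -0.3, 0],
    [-1, -0.3, 0],
    [-1, -0.3, 0],
    [-1, -0.3, 0],
    [-1, -0.3, 0]
  ],
  "rotation": [
    [0, 0, 0],
    [0, 0, 0],
    [0, 0, 0],
    [0, 0, 0],
    [0, 0, 0]
  ],
  "grip": [60, 60, 60, 60, 60]
}}

```text
time: 33.58
eef_pos: [0.5791, 0.0861, 0.2551]
tcp_rot: [0.744, 0.668, 0.001, 0.001]
contact_force: [-0.3, -0.1, -1.8]
opening: 0.754
```

Call:
{"name": "send_rows", "arguments": {
  "translation": [
    [-1, -0.3, 0],
    [-1, -0.3, 0],
    [-1, -0.3, 0],
    [-1, -0.3, 0],
    [-1, -0.3, 0]
  ],
  "rotation": [
    [0, 0, 0],
    [0, 0, 0],
    [0, 0, 0],
    [0, 0, 0],
    [0, 0, 0]
  ],
  "grip": [60, 60, 60, 60, 60]
}}

```text
time: 34.2
eef_pos: [0.5182, -0.0582, 0.255]
tcp_rot: [0.744, 0.668, 0.001, 0.001]
contact_force: [0.2, 0.1, -1.3]
opening: 0.753
```

Call:
{"name": "send_rows", "arguments": {
  "translation": [
    [-1, -0.3, 0],
    [-1, -0.3, 0.5],
    [-1, -0.3, 0.5],
    [-1, -0.3, 0.5],
    [0, 0, 0]
  ],
  "rotation": [
    [0, 0, 0],
    [0, 0, 0],
    [0, 0, 0],
    [0, 0, 0],
    [0, 0, 0]
  ],
  "grip": [60, 60, 60, 60, 60]
}}

```text
time: 34.83
eef_pos: [0.4688, -0.1738, 0.2082]
tcp_rot: [0.745, 0.667, -0.0, -0.0]
contact_force: [-0.1, 1.3, -0.3]
opening: 0.754
```

```bash
python3 -c "
from h import *
print(held()); chk(-.054,.105,save='w9.npz')"
```

```text
(array([320.0511, 334.5926]), array([ 263,  286,  115,   98, 8866], dtype=int32), array([-0.0035, -0.0003, -0.0125]))
t 34.875 tcp [ 0.4696 -0.1732  0.209 ] q [0.745  0.6671 0.0004 0.0005] F [ 0.6807  0.1845 -0.3609] op 64.14580937646335
trolley [ 0.4762 -0.1255] [0.1089 0.9941] n 27 0.000202824486804693 0.0885196785746107 lat of O-line -0.0014396298205474436 nose-end x 0.12804484607618097
sau px [321.4252 107.7128] trolley 0.09285905468046206 -0.0010319950929757698
sau px [320.788  200.1011] trolley 0.0188193982539571 -0.0004187554481244439
sau px [320.0601 334.5817] trolley -0.11427163485020424 0.0004896256130930451
to [ 0.4636 -0.2287] 0.105 tool units [-1.8749 -0.0222  3.4803] tool x ang 83.75545833670024
```

Call:
{"name": "send_rows", "arguments": {
  "translation": [
    [-1, 0.02, 0.8],
    [-0.83, 0, 0.9],
    [0, 0, 1],
    [0, 0, 1],
    [0, 0, 0.9]
  ],
  "rotation": [
    [0, 0, 0],
    [0, 0, 0],
    [0, 0, 0],
    [0, 0, 0],
    [0, 0, 0]
  ],
  "grip": [60, 60, 60, 60, 60]
}}

```text
time: 35.55
eef_pos: [0.4657, -0.2269, 0.0703]
tcp_rot: [0.744, 0.668, 0.0, 0.001]
contact_force: [-0.0, 0.6, -1.0]
opening: 0.752
```

Call:
{"name": "send_rows", "arguments": {
  "translation": [
    [0, 0, 0.6],
    [0, 0, 0.2],
    [0, 0, 0],
    [0, 0, 0]
  ],
  "rotation": [
    [0, 0, 0],
    [0, 0, 0],
    [0, 0, 0],
    [0, 0, 0]
  ],
  "grip": [60, 60, 60, 60]
}}

```text
time: 36.05
eef_pos: [0.4652, -0.2279, 0.0471]
tcp_rot: [0.744, 0.668, 0.0, 0.001]
contact_force: [0.7, 0.3, -0.5]
opening: 0.754
```

```bash
python3 -c "
from h import *
chk(-.053,.038)"
```

```text
t 36.05 tcp [ 0.4652 -0.2279  0.0471] q [0.7443 0.6679 0.0002 0.0011] F [ 0.7347  0.2689 -0.5041] op 64.37663645007149
trolley [ 0.4695 -0.1859] [0.1087 0.9941] n 47 0.00011764846920571476 0.08739125596378026 lat of O-line -0.0013112047398328491 nose-end x 0.0503436381856306
sau px [318.1312 148.0728] trolley 0.019367983487143477 -0.0005277427811552127
sau px [319.9975 334.563 ] trolley -0.06152087292289103 -0.0012135097217590369
to [ 0.4637 -0.2277] 0.038 tool units [ 0.0022 -0.0504  0.3015] tool x ang 83.80500455972562
```

Call:
{"name": "send_rows", "arguments": {
  "translation": [
    [0, -0.01, 0.2],
    [0, 0, 0.06],
    [0, 0, 0],
    [0, 0, 0]
  ],
  "rotation": [
    [0, 0, 0],
    [0, 0, 0],
    [0, 0, 0],
    [0, 0, 0]
  ],
  "grip": [60, 60, 60, 60]
}}

```text
time: 36.6
eef_pos: [0.4641, -0.2274, 0.038]
tcp_rot: [0.744, 0.668, -0.0, -0.0]
contact_force: [-0.3, -0.0, -0.5]
opening: 0.754
```

Call:
{"name": "send_rows", "arguments": {
  "translation": [
    [0, 0, 0],
    [0, 0, 0],
    [0, 0, 0],
    [0, 0, -0.3],
    [0, 0, -1]
  ],
  "rotation": [
    [0, 0, 0],
    [0, 0, 0],
    [0, 0, 0],
    [0, 0, 0],
    [0, 0, 0]
  ],
  "grip": [74, 74, 74, 74, 80]
}}

```text
time: 37.22
eef_pos: [0.4628, -0.2264, 0.0762]
tcp_rot: [0.744, 0.668, -0.0, -0.002]
contact_force: [0.3, -0.2, 1.0]
opening: 0.934
```

Call:
{"name": "send_rows", "arguments": {
  "translation": [
    [0, 0, -1],
    [0, 0, -1],
    [0, 0, -1],
    [0, 0, -1],
    [0, 0, -1]
  ],
  "rotation": [
    [0, 0, 0],
    [0, 0, 0],
    [0, 0, 0],
    [0, 0, 0],
    [0, 0, 0]
  ],
  "grip": [85, 85, 85, 85, 85]
}}

```text
time: 37.85
eef_pos: [0.464, -0.2273, 0.2288]
tcp_rot: [0.744, 0.668, 0.0, 0.0]
contact_force: [1.4, 0.4, -0.7]
opening: 0.999
```

Call:
{"name": "send_rows", "arguments": {
  "translation": [
    [1, 0, 0],
    [1, 0, 0],
    [0, 0, 0]
  ],
  "rotation": [
    [0, 0, 0],
    [0, 0, 0],
    [0, 0, 0]
  ],
  "grip": [85, 85, 85]
}}

```text
time: 38.22
eef_pos: [0.4706, -0.1664, 0.2277]
tcp_rot: [0.743, 0.669, 0.0, 0.0]
contact_force: [0.3, -0.8, 0.2]
opening: 0.996
```

```bash
python3 -c "
from h import *
chk(-.053,.038,'w10.npz')
c=dict(np.load('w10.npz'))
cv2.imwrite('pics/w10.png',c['img'])
for p in pots(c,amin=200): print(p)
t=cam('top')
for p in pots(t,roi=(300,420,190,225)): print('t',p[0],p[2])"
```

```text
t 38.225 tcp [ 0.4706 -0.1664  0.2277] q [0.7435 0.6688 0.0001 0.0004] F [ 0.2976 -0.7701  0.2444] op 85.09699399777226
trolley [ 0.4726 -0.1589] [0.1084 0.9941] n 30 0.00021520748823262395 0.08830202129713097 lat of O-line -0.001432881878221034 nose-end x 0.13298275218809816
sau px [321.4782 116.9383] trolley 0.09287941484842883 -0.0009264499015649445
sau px [320.5958 203.0752] trolley 0.018755427958238754 -0.00039052008347816085
sau px [319.8703 276.3139] trolley -0.054089662482519986 0.00011212196800329225
to [ 0.4637 -0.2277] 0.038 tool units [-2.021  -0.0214  6.3245] tool x ang 83.8944793265852
(array([540.331 ,   4.7981]), array([519,   0,  45,  13, 426], dtype=int32), array([ 0.6548, -0.0199,  0.055 ]))
(array([524.7748, 132.7967]), array([ 495,  104,   61,   60, 2829], dtype=int32), array([ 0.6502, -0.1136,  0.055 ]))
(array([520.2517, 266.3223]), array([ 494,  242,   54,   50, 2094], dtype=int32), array([ 0.6552, -0.2373,  0.055 ]))
t [321.7895 205.7061] [0.6552 0.0001 0.055 ]
t [403.2815 205.9706] [ 0.6549 -0.239   0.055 ]
t [360.6992 207.9068] [ 0.6488 -0.1141  0.055 ]
```

View pics/w10.png

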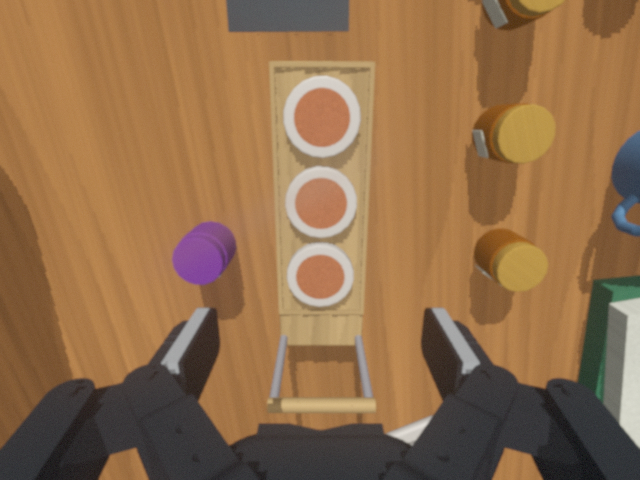

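Call:
{"name": "send_rows", "arguments": {
  "translation": [
    [-0.3, 1, 0],
    [-0.3, 1, 0],
    [-0.3, 1, 0],
    [-0.3, 1, 0],
    [-0.3, 1, 0]
  ],
  "rotation": [
    [0, 0, 0],
    [0, 0, 0],
    [0, 0, 0],
    [0, 0, 0],
    [0, 0, 0]
  ],
  "grip": [85, 85, 85, 85, 85]
}}

```text
time: 38.95
eef_pos: [0.6155, -0.2304, 0.2269]
tcp_rot: [0.745, 0.667, -0.0, 0.0]
contact_force: [0.1, 0.1, -0.1]
opening: 0.995
```

Call:
{"name": "send_rows", "arguments": {
  "translation": [
    [-0.2, 1, 0.6],
    [0, 0.36, 1],
    [0, 0, 1],
    [0, 0, 0],
    [0, 0, 0]
  ],
  "rotation": [
    [0, 0, 0],
    [0, 0, 0],
    [0, 0, 0],
    [0, 0, 0],
    [0, 0, 0]
  ],
  "grip": [85, 85, 85, 85, 85]
}}

```text
time: 39.58
eef_pos: [0.6551, -0.24, 0.1503]
tcp_rot: [0.745, 0.668, 0.0, 0.001]
contact_force: [0.3, -0.2, 0.8]
opening: 0.994
```

```bash
cat >> h.py <<'E'
def potchk(z=.022):
    show(); s=ctrl.get_state(); c=cam("wrist")
    for p in pots(c,amin=800):
        print("pot",p[0],p[1],p[2],"units",totool(np.r_[p[2][:2],z]-s["eef_pos"]))
E
python3 -c "
from h import *
potchk()"
```

```text
t 39.575 tcp [ 0.6551 -0.24    0.1503] q [0.7446 0.6676 0.0002 0.0008] F [ 0.2824 -0.242   0.8192] op 84.86947056925999
pot [293.1197  44.55  ] [ 253    0   81   91 5825] [ 0.6525 -0.1145  0.055 ] units [ 4.1542 -0.5523  4.2685]
pot [324.5776 240.122 ] [ 291  206   68   69 3672] [ 0.6582 -0.2385  0.055 ] units [0.0674 0.0848 4.2755]
```

Call:
{"name": "send_rows", "arguments": {
  "translation": [
    [0.05, 0.05, 1],
    [0, 0, 1],
    [0, 0, 1],
    [0, 0, 1],
    [0, 0, 0.28]
  ],
  "rotation": [
    [0, 0, 0],
    [0, 0, 0],
    [0, 0, 0],
    [0, 0, 0],
    [0, 0, 0]
  ],
  "grip": [85, 85, 85, 85, 85]
}}

```text
time: 40.25
eef_pos: [0.656, -0.2376, 0.0202]
tcp_rot: [0.744, 0.668, -0.0, -0.001]
contact_force: [0.2, -0.3, -0.3]
opening: 0.996
```

Call:
{"name": "send_rows", "arguments": {
  "translation": [
    [0, 0, 0],
    [0, 0, 0],
    [0, 0, 0],
    [0, 0, 0],
    [0, 0, -0.3]
  ],
  "rotation": [
    [0, 0, 0],
    [0, 0, 0],
    [0, 0, 0],
    [0, 0, 0],
    [0, 0, 0]
  ],
  "grip": [45, 45, 45, 45, 45],
  "squeeze": 35
}}

```text
time: 40.88
eef_pos: [0.6555, -0.2372, 0.0291]
tcp_rot: [0.744, 0.668, -0.0, -0.001]
contact_force: [0.4, -0.2, -2.0]
opening: 0.597
```

Call:
{"name": "send_rows", "arguments": {
  "translation": [
    [0, 0, -1],
    [0, 0, -1],
    [0, 0, -1],
    [0, 0, -0.5],
    [0, 0, 0]
  ],
  "rotation": [
    [0, 0, 0],
    [0, 0, 0],
    [0, 0, 0],
    [0, 0, 0],
    [0, 0, 0]
  ],
  "grip": [45, 45, 45, 45, 45]
}}

```text
time: 41.5
eef_pos: [0.6567, -0.2378, 0.1356]
tcp_rot: [0.744, 0.668, 0.0, 0.001]
contact_force: [0.2, -0.5, -2.4]
opening: 0.601
```

```bash
cat >> h.py <<'E'
def heldpot(zoff=.055-.0225):
    s=ctrl.get_state(); c=cam("wrist"); np.savez("hp.npz",**c)
    for p in pots(c,s["eef_pos"][2]+zoff,amin=3000): print("held",p[0],p[1],R.from_quat(s["tcp_rot"]).inv().apply(p[2]-s["eef_pos"]))
E
python3 -c "
from h import *
show(); heldpot(); print(totool(np.r_[.4635,-.2288,.16]-ctrl.get_state()['eef_pos']))"
```

```text
t 41.5 tcp [ 0.6567 -0.2378  0.1356] q [0.7443 0.6678 0.0003 0.0008] F [ 0.2053 -0.4763 -2.3771] op 51.30265190416152
held [289.1641  44.7489] [ 246    0   87   93 6527] [ 0.102  -0.0087 -0.0326]
held [320.0151 350.4573] [  255   289   130   123 12555] [ 0.0032 -0.0003 -0.0325]
[-0.4065 -6.4082 -0.8626]
```

```bash
cat >> h.py <<'E'
def lidfit(c,z,near):
    h=cv2.cvtColor(c["img"],cv2.COLOR_BGR2HSV)
    m=((h[...,0]>=18)&(h[...,0]<=25)&(h[...,1]>125)&(h[...,2]>110)).astype(np.uint8); m=cv2.morphologyEx(m,cv2.MORPH_OPEN,np.ones((5,5)))
    cs=[k for k in cv2.findContours(m,0,1)[0] if cv2.contourArea(k)>800]
    k=min(cs,key=lambda k:np.linalg.norm(k[:,0].mean(0)-near)); hull=cv2.convexHull(k)
    P=pt(c,hull[:,0],z)[:,:2]; A=np.c_[2*P,np.ones(len(P))]; x=np.linalg.lstsq(A,(P**2).sum(1),rcond=None)[0]
    r=np.sqrt(x[2]+x[0]**2+x[1]**2); (cx,cy),rr=cv2.minEnclosingCircle((P*1000).astype(np.float32))
    return x[:2],r,np.array([cx,cy])/1000,rr
E
python3 - <<'E'
from h import *
c=dict(np.load("hp.npz")); s=ctrl.get_state()
r=lidfit(c,s["eef_pos"][2]+.0325,(320,350)); print(r)
Mi=R.from_quat(s["tcp_rot"]).inv()
for q in (r[0],r[2]): print(Mi.apply(np.r_[q,0]-np.r_[s["eef_pos"][:2],0]))
im=c["img"]; h=cv2.cvtColor(im,cv2.COLOR_BGR2HSV)
print(h[270:300:3,320].tolist()); print(h[400:430:3,320].tolist())
E
```

```text
(array([ 0.6565, -0.2375]), np.float64(0.025477201604348708), array([ 0.6565, -0.2372]), 26.809337615966797)
[-0.      0.0006 -0.    ]
[ 0.0003  0.0006 -0.    ]
[[16, 197, 162], [15, 188, 164], [16, 203, 161], [15, 192, 162], [15, 194, 170], [16, 190, 180], [17, 188, 174], [20, 152, 186], [20, 154, 187], [20, 152, 188]]
[[21, 158, 191], [20, 152, 189], [20, 150, 189], [20, 149, 186], [16, 149, 149], [15, 145, 144], [15, 144, 143], [15, 152, 141], [16, 149, 139], [15, 144, 140]]
```

Call:
{"name": "send_rows", "arguments": {
  "translation": [
    [-0.1, -1, -0.4],
    [-0.1, -1, -0.4],
    [-0.1, -1, 0],
    [-0.1, -1, 0],
    [0, -1, 0]
  ],
  "rotation": [
    [0, 0, 0],
    [0, 0, 0],
    [0, 0, 0],
    [0, 0, 0],
    [0, 0, 0]
  ],
  "grip": [45, 45, 45, 45, 45]
}}

```text
time: 42.18
eef_pos: [0.5038, -0.2327, 0.1564]
tcp_rot: [0.744, 0.668, -0.0, -0.002]
contact_force: [0.6, 0.6, -0.9]
opening: 0.595
```

Call:
{"name": "send_rows", "arguments": {
  "translation": [
    [0, -1, 0],
    [0, -0.4, 0],
    [0, 0, 0],
    [0, 0, 0]
  ],
  "rotation": [
    [0, 0, 0],
    [0, 0, 0],
    [0, 0, 0],
    [0, 0, 0]
  ],
  "grip": [45, 45, 45, 45]
}}

```text
time: 42.68
eef_pos: [0.4649, -0.2291, 0.1586]
tcp_rot: [0.744, 0.668, 0.0, 0.0]
contact_force: [0.0, 0.3, -2.1]
opening: 0.595
```

```bash
sed -i 's/^O=np.array.*; ex/O=np.array([.4708,-.1752]); ex/' h.py; python3 -c "
from h import *
chk(-.0535,.0745)"
```

```text
t 42.675 tcp [ 0.4649 -0.2291  0.1586] q [0.7443 0.6678 0.0002 0.0002] F [ 0.008   0.277  -2.0706] op 50.84537279021642
trolley [ 0.4708 -0.1747] [0.1084 0.9941] n 33 0.0001923000639159244 0.08835504211560763 lat of O-line 7.211644061600053e-05 nose-end x 0.0649095763018091
sau px [320.081   21.5774] trolley 0.08482024472355491 0.0003925498391407794
sau px [319.1958 133.9216] trolley 0.01896862303650574 0.0009950545285942693
sau px [318.5388 231.3632] trolley -0.04935587963484487 0.001539327775304894
sau px [193.0061 246.0183] trolley -0.060720168691158954 0.09451754135903546
to [ 0.465  -0.2284] 0.0745 tool units [ 0.0235 -0.003   2.8061] tool x ang 83.81599822054274
```

Call:
{"name": "send_rows", "arguments": {
  "translation": [
    [0, -0.06, 0.9],
    [0, 0, 0.9],
    [0, 0, 0.7],
    [0, 0, 0.25],
    [0, 0, 0]
  ],
  "rotation": [
    [0, 0, 0],
    [0, 0, 0],
    [0, 0, 0],
    [0, 0, 0],
    [0, 0, 0]
  ],
  "grip": [45, 45, 45, 45, 45]
}}

```text
time: 43.35
eef_pos: [0.4632, -0.229, 0.0766]
tcp_rot: [0.744, 0.668, 0.0, 0.0]
contact_force: [-0.1, -0.1, -2.5]
opening: 0.597
```

Call:
{"name": "send_rows", "arguments": {
  "translation": [
    [0, 0, 0.05],
    [0, 0, 0],
    [0, 0, 0]
  ],
  "rotation": [
    [0, 0, 0],
    [0, 0, 0],
    [0, 0, 0]
  ],
  "grip": [45, 45, 45]
}}

```text
time: 43.72
eef_pos: [0.4628, -0.2289, 0.0752]
tcp_rot: [0.744, 0.668, 0.0, 0.001]
contact_force: [0.7, -0.2, -0.6]
opening: 0.6
```

Call:
{"name": "send_rows", "arguments": {
  "translation": [
    [0, 0.01, 0.05],
    [0, 0, 0],
    [0, 0, 0]
  ],
  "rotation": [
    [0, 0, 0],
    [0, 0, 0],
    [0, 0, 0]
  ],
  "grip": [45, 45, 45]
}}

```text
time: 44.1
eef_pos: [0.4637, -0.2295, 0.075]
tcp_rot: [0.744, 0.668, 0.0, 0.001]
contact_force: [-1.0, 0.2, 4.5]
opening: 0.595
```

Call:
{"name": "send_rows", "arguments": {
  "translation": [
    [0, 0, -0.03],
    [0, 0, 0],
    [0, 0, 0],
    [0, 0, -0.5],
    [0, 0, -1]
  ],
  "rotation": [
    [0, 0, 0],
    [0, 0, 0],
    [0, 0, 0],
    [0, 0, 0],
    [0, 0, 0]
  ],
  "grip": [45, 66, 70, 75, 85]
}}

```text
time: 44.72
eef_pos: [0.4618, -0.2281, 0.1188]
tcp_rot: [0.744, 0.668, -0.0, -0.002]
contact_force: [0.2, 0.6, 0.9]
opening: 0.998
```

Call:
{"name": "send_rows", "arguments": {
  "translation": [
    [0, 0, -1],
    [0, 0, -1],
    [0, 0, -1],
    [0, 0, -0.6],
    [0, 0, 0]
  ],
  "rotation": [
    [0, 0, 0],
    [0, 0, 0],
    [0, 0, 0],
    [0, 0, 0],
    [0, 0, 0]
  ],
  "grip": [85, 85, 85, 85, 85]
}}

```text
time: 45.35
eef_pos: [0.4634, -0.2292, 0.229]
tcp_rot: [0.744, 0.668, 0.0, 0.002]
contact_force: [-0.7, -0.7, -0.3]
opening: 0.992
```

```bash
python3 -c "
from h import *
chk(-.054,.2)
c=cam('wrist')
s=ctrl.get_state()
print('units to B',totool(np.r_[.651,-.114,.15]-s['eef_pos']))
for p in pots(c,.107,amin=500):
    f=lidfit(c,.107,p[0]); print('pot on trolley',p[0],f,(f[0]-O)@ex,(f[0]-O)@[-ex[1],ex[0]])
for p in pots(c,.055,amin=500):
    f=lidfit(c,.055,p[0]); print('ground',p[0],f)
"
```

```text
t 45.35 tcp [ 0.4634 -0.2292  0.229 ] q [0.7443 0.6678 0.0003 0.0018] F [-0.7353 -0.72   -0.3011] op 84.7551477248115
trolley [ 0.4705 -0.1917] [0.1069 0.9943] n 27 0.00024353595060863943 0.08810894763536344 lat of O-line -0.001470794953928945 nose-end x 0.07415375874724665
sau px [322.9548  33.0159] trolley 0.09213724651278951 -0.0008672515972649162
sau px [322.1783 130.8767] trolley 0.018127945640534434 -0.00038122836867733866
sau px [210.5497 229.1057] trolley -0.06974930360409896 0.10377512307377344
to [ 0.465  -0.2289] 0.2 tool units [0.0026 0.0755 0.9076] tool x ang 83.79895819113597
units to B [4.4668 5.8467 2.5334]
pot on trolley [541.4332  49.9391] (array([ 0.6207, -0.1199]), np.float64(0.02066697595524784), array([ 0.6204, -0.1193]), 21.560766220092773) 0.07110547308889424 -0.14300475157497286
pot on trolley [321.0046 232.7977] (array([ 0.4628, -0.2301]), np.float64(0.02454630408758031), array([ 0.4628, -0.23  ]), 25.17117691040039) -0.055434983745827345 0.002037002565831592
ground [541.4332  49.9391] (array([ 0.6503, -0.1147]), np.float64(0.02476198894001947), array([ 0.6499, -0.1139]), 25.83292007446289)
ground [321.0046 232.7977] (array([ 0.4611, -0.2467]), np.float64(0.029409978104733614), array([ 0.4611, -0.2466]), 30.158607482910156)
```

Call:
{"name": "send_rows", "arguments": {
  "translation": [
    [0.8, 1, 0],
    [0.8, 1, 0],
    [0.8, 1, 0],
    [0.7, 1, 0.3],
    [0.7, 1, 0.6]
  ],
  "rotation": [
    [0, 0, 0],
    [0, 0, 0],
    [0, 0, 0],
    [0, 0, 0],
    [0, 0, 0]
  ],
  "grip": [85, 85, 85, 85, 85]
}}

```text
time: 46.08
eef_pos: [0.6248, -0.1307, 0.1985]
tcp_rot: [0.744, 0.668, -0.0, -0.001]
contact_force: [0.2, 0.1, 0.2]
opening: 0.993
```

Call:
{"name": "send_rows", "arguments": {
  "translation": [
    [0.65, 0.85, 0.6],
    [0, 0, 1],
    [0, 0, 0],
    [0, 0, 0]
  ],
  "rotation": [
    [0, 0, 0],
    [0, 0, 0],
    [0, 0, 0],
    [0, 0, 0]
  ],
  "grip": [85, 85, 85, 85]
}}

```text
time: 46.58
eef_pos: [0.6513, -0.1151, 0.1518]
tcp_rot: [0.744, 0.668, -0.0, -0.0]
contact_force: [0.3, -0.6, -0.2]
opening: 0.994
```

```bash
sed -i 's/^O=np.array.*; ex/O=np.array([.4722,-.1762]); ex/' h.py; cat >> h.py <<'E'
def pot2():
    show(); s=ctrl.get_state(); c=cam("wrist")
    for p in pots(c,.055,amin=800):
        f=lidfit(c,.055,p[0]); print(p[0],f,totool(np.r_[f[0],.022]-s["eef_pos"]))
E
python3 -c "
from h import *
pot2()"
```

```text
t 46.575 tcp [ 0.6513 -0.1151  0.1518] q [ 0.7444  0.6677 -0.0002 -0.0004] F [ 0.3057 -0.5531 -0.2111] op 84.92600803090582
[311.1937  62.0038] (array([ 0.658 , -0.0006]), np.float64(0.02419171534174646), array([ 0.6579, -0.0008]), 24.54233741760254) [ 3.8195 -0.1979  4.3264]
[322.0451 238.7622] (array([ 0.6523, -0.1136]), np.float64(0.02468738422925627), array([ 0.6525, -0.1134]), 25.332630157470703) [0.0538 0.0242 4.3276]
```

Call:
{"name": "send_rows", "arguments": {
  "translation": [
    [0.05, 0.02, 1],
    [0, 0, 1],
    [0, 0, 1],
    [0, 0, 1],
    [0, 0, 0.3]
  ],
  "rotation": [
    [0, 0, 0],
    [0, 0, 0],
    [0, 0, 0],
    [0, 0, 0],
    [0, 0, 0]
  ],
  "grip": [85, 85, 85, 85, 85]
}}

```text
time: 47.25
eef_pos: [0.6516, -0.1137, 0.0223]
tcp_rot: [0.745, 0.668, -0.0, -0.001]
contact_force: [0.6, -0.1, -0.9]
opening: 0.997
```

Call:
{"name": "send_rows", "arguments": {
  "translation": [
    [0, 0, 0],
    [0, 0, 0],
    [0, 0, 0],
    [0, 0, 0],
    [0, 0, -0.3]
  ],
  "rotation": [
    [0, 0, 0],
    [0, 0, 0],
    [0, 0, 0],
    [0, 0, 0],
    [0, 0, 0]
  ],
  "grip": [45, 45, 45, 45, 45]
}}

```text
time: 47.88
eef_pos: [0.6515, -0.1132, 0.0315]
tcp_rot: [0.744, 0.668, -0.001, -0.001]
contact_force: [0.1, -0.2, -1.5]
opening: 0.596
```

Call:
{"name": "send_rows", "arguments": {
  "translation": [
    [0, 0, -1],
    [0, 0, -1],
    [0, 0, -1],
    [0, 0, -1],
    [0, 0, -0.3]
  ],
  "rotation": [
    [0, 0, 0],
    [0, 0, 0],
    [0, 0, 0],
    [0, 0, 0],
    [0, 0, 0]
  ],
  "grip": [45, 45, 45, 45, 45]
}}

```text
time: 48.5
eef_pos: [0.6531, -0.1137, 0.1632]
tcp_rot: [0.744, 0.668, 0.001, 0.001]
contact_force: [-0.4, 0.2, -1.9]
opening: 0.591
```

Call:
{"name": "send_rows", "arguments": {
  "translation": [
    [-0.4, -1, -0.3],
    [-0.4, -1, 0],
    [-0.4, -1, 0],
    [-0.4, -1, 0],
    [-0.4, -1, 0]
  ],
  "rotation": [
    [0, 0, 0],
    [0, 0, 0],
    [0, 0, 0],
    [0, 0, 0],
    [0, 0, 0]
  ],
  "grip": [45, 45, 45, 45, 45]
}}

```text
time: 49.12
eef_pos: [0.4947, -0.1566, 0.1683]
tcp_rot: [0.744, 0.668, -0.001, -0.001]
contact_force: [0.2, -0.4, -1.5]
opening: 0.597
```

Call:
{"name": "send_rows", "arguments": {
  "translation": [
    [-0.1, -0.8, 0],
    [0, 0, 0],
    [0, 0, 0]
  ],
  "rotation": [
    [0, 0, 0],
    [0, 0, 0],
    [0, 0, 0]
  ],
  "grip": [45, 45, 45]
}}

```text
time: 49.5
eef_pos: [0.4727, -0.1572, 0.1695]
tcp_rot: [0.744, 0.668, 0.0, -0.0]
contact_force: [1.0, -0.3, -2.1]
opening: 0.596
```

```bash
cat >> h.py <<'E'
def place(P,z=.0765,dz=.0345):
    s=ctrl.get_state(); c=cam("wrist"); zz=s["eef_pos"][2]
    f=lidfit(c,zz+dz,(320,350)); Mi=R.from_quat(s["tcp_rot"]).inv(); o=Mi.apply(np.r_[f[0]-s["eef_pos"][:2],0])
    print("held off",o,f[1]); print("pot->target units",Mi.apply(np.r_[np.array(P)-f[0],z-zz])/.03)
E
python3 -c "
from h import *
chk(.019,.0765); place((.4732,-.1572))
"
```

```text
t 49.5 tcp [ 0.4727 -0.1572  0.1695] q [ 0.7443  0.6678  0.0001 -0.0002] F [ 0.9734 -0.274  -2.083 ] op 50.93682172450429
trolley [ 0.48   -0.1024] [0.1069 0.9943] n 29 0.0001877067366441128 0.08823628875505542 lat of O-line 0.0002280070209974054 nose-end x 0.13595795822141005
sau px [321.9741 131.9216] trolley 0.09307416370623262 0.0006176287340326035
sau px [321.3728 227.6674] trolley 0.023334975415729275 0.0009773894993104011
to [ 0.4743 -0.1573] 0.0765 tool units [0.0017 0.0415 3.1078] tool x ang 83.81435404553449
held off [ 0.0055 -0.0003  0.    ] 0.024184782390361943
pot->target units [-0.1816  0.017   3.1078]
```

```bash
python3 - <<'E'
from h import *
c=cam("wrist"); s=ctrl.get_state(); h=cv2.cvtColor(c["img"],cv2.COLOR_BGR2HSV)
print([(v,*h[v,320].tolist()) for v in range(270,440,8)])
print([(u,*h[350,u].tolist()) for u in list(range(235,270,4))+list(range(370,410,4))])
for p in pots(c,s["eef_pos"][2]+.0345,amin=2000): print(p)
cv2.imwrite("pics/hp2.png",np.hstack([c["img"][220:470,180:460],dict(np.load("hp.npz"))["img"][220:470,180:460]]))
E
```

```text
[(270, 16, 174, 157), (278, 16, 169, 167), (286, 20, 151, 179), (294, 21, 155, 181), (302, 21, 152, 190), (310, 20, 150, 187), (318, 20, 150, 189), (326, 21, 155, 187), (334, 20, 149, 190), (342, 20, 153, 187), (350, 20, 150, 191), (358, 20, 150, 189), (366, 20, 154, 186), (374, 20, 151, 186), (382, 20, 156, 182), (390, 20, 146, 185), (398, 20, 151, 182), (406, 16, 154, 126), (414, 14, 153, 122), (422, 14, 141, 125), (430, 14, 75, 82), (438, 9, 29, 62)]
[(235, 90, 2, 170), (239, 90, 3, 152), (243, 15, 46, 67), (247, 7, 92, 58), (251, 20, 106, 53), (255, 19, 124, 66), (259, 20, 149, 185), (263, 20, 148, 186), (267, 20, 156, 183), (370, 20, 154, 187), (374, 21, 153, 187), (378, 21, 151, 187), (382, 20, 154, 179), (386, 15, 120, 68), (390, 16, 117, 63), (394, 14, 88, 67), (398, 16, 55, 79), (402, 90, 3, 169), (406, 120, 2, 152)]
(array([320.0885, 344.5479]), array([  256,   283,   129,   123, 12255], dtype=int32), array([ 0.4736, -0.1502,  0.2044]))
```

View pics/hp2.png

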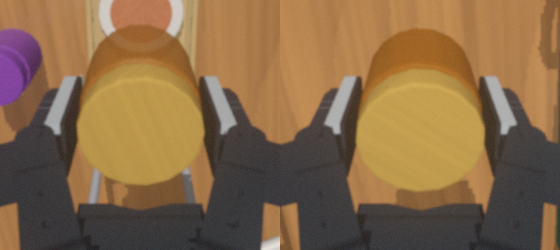

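Call:
{"name": "send_rows", "arguments": {
  "translation": [
    [-0.06, 0.03, 0.9],
    [0, 0, 0.9],
    [0, 0, 0.9],
    [0, 0, 0.3],
    [0, 0, 0]
  ],
  "rotation": [
    [0, 0, 0],
    [0, 0, 0],
    [0, 0, 0],
    [0, 0, 0],
    [0, 0, 0]
  ],
  "grip": [45, 45, 45, 45, 45]
}}

```text
time: 50.28
eef_pos: [0.4733, -0.1591, 0.0797]
tcp_rot: [0.744, 0.668, -0.0, -0.001]
contact_force: [0.6, 0.1, -0.5]
opening: 0.6
```

Call:
{"name": "send_rows", "arguments": {
  "translation": [
    [0, 0, 0.05],
    [0, 0, 0],
    [0, 0, 0]
  ],
  "rotation": [
    [0, 0, 0],
    [0, 0, 0],
    [0, 0, 0]
  ],
  "grip": [45, 45, 45]
}}

```text
time: 50.65
eef_pos: [0.4737, -0.1595, 0.0793]
tcp_rot: [0.744, 0.668, 0.0, 0.001]
contact_force: [-0.4, 0.3, -1.4]
opening: 0.598
```

Call:
{"name": "send_rows", "arguments": {
  "translation": [
    [0, 0, 0.06],
    [0, 0, 0],
    [0, 0, 0]
  ],
  "rotation": [
    [0, 0, 0],
    [0, 0, 0],
    [0, 0, 0]
  ],
  "grip": [45, 45, 45]
}}

```text
time: 51.02
eef_pos: [0.4736, -0.1594, 0.0772]
tcp_rot: [0.744, 0.668, 0.0, 0.0]
contact_force: [0.3, 0.6, 1.7]
opening: 0.597
```

Call:
{"name": "send_rows", "arguments": {
  "translation": [
    [0, 0, 0.04],
    [0, 0, 0],
    [0, 0, 0]
  ],
  "rotation": [
    [0, 0, 0],
    [0, 0, 0],
    [0, 0, 0]
  ],
  "grip": [45, 45, 45]
}}

```text
time: 51.4
eef_pos: [0.4742, -0.1597, 0.0771]
tcp_rot: [0.744, 0.668, 0.0, 0.001]
contact_force: [-1.9, 0.4, 6.2]
opening: 0.598
```

Call:
{"name": "send_rows", "arguments": {
  "translation": [
    [0, 0, -0.05],
    [0, 0, 0],
    [0, 0, 0],
    [0, 0, -0.5],
    [0, 0, -1]
  ],
  "rotation": [
    [0, 0, 0],
    [0, 0, 0],
    [0, 0, 0],
    [0, 0, 0],
    [0, 0, 0]
  ],
  "grip": [45, 66, 70, 75, 85]
}}

```text
time: 52.02
eef_pos: [0.4724, -0.1588, 0.122]
tcp_rot: [0.744, 0.668, -0.0, -0.001]
contact_force: [0.5, 0.3, 0.6]
opening: 0.989
```

Call:
{"name": "send_rows", "arguments": {
  "translation": [
    [0, 0, -1],
    [0, 0, -1],
    [0, 0, -1],
    [0, 0, -0.6],
    [0, 0, 0]
  ],
  "rotation": [
    [0, 0, 0],
    [0, 0, 0],
    [0, 0, 0],
    [0, 0, 0],
    [0, 0, 0]
  ],
  "grip": [85, 85, 85, 85, 85]
}}

```text
time: 52.65
eef_pos: [0.474, -0.1597, 0.232]
tcp_rot: [0.744, 0.668, 0.001, 0.002]
contact_force: [-0.2, 0.6, -0.1]
opening: 0.996
```

```bash
cat >> h.py <<'E'
def chk2():
    chk(.094,.2); c=cam('wrist'); s=ctrl.get_state(); np.savez("c2.npz",**c)
    for p in pots(c,.107,amin=500):
        f=lidfit(c,.107,p[0]); print('pot on trolley',p[0],f[0],f[1],(f[0]-O)@ex,(f[0]-O)@[-ex[1],ex[0]])
E
python3 -c "
from h import *
chk2()
print('units to A',totool(np.r_[.6565,0,.15]-ctrl.get_state()['eef_pos']))
"
```

```text
t 52.65 tcp [ 0.474  -0.1597  0.232 ] q [0.7443 0.6678 0.0006 0.0018] F [-0.2106  0.5832 -0.0639] op 85.08676313474555
trolley [ 0.4764 -0.1411] [0.1045 0.9945] n 25 0.00019516483080012122 0.0878879080093143 lat of O-line -0.00041029921709745745 nose-end x 0.13659140320605748
sau px [319.5478 126.3489] trolley 0.09292977057160204 0.00022765358074603597
to [ 0.4824 -0.0828] 0.2 tool units [2.5675 0.0243 1.0086] tool x ang 83.80063389578352
pot on trolley [534.773    9.3589] [ 0.6281 -0.0136] 0.01985078887886202 0.17850146943201622 -0.13735089497893282
pot on trolley [319.9309 229.154 ] [ 0.473  -0.1585] 0.024228269997592262 0.017652076724816182 0.001151770440702309
pot on trolley [317.9972 309.3785] [ 0.4638 -0.2286] 0.025484009522929854 -0.05299460907337625 0.002660854198074536
units to A [5.9278 5.519  2.6349]
```

Call:
{"name": "send_rows", "arguments": {
  "translation": [
    [1, 0.9, 0],
    [1, 0.9, 0],
    [1, 0.9, 0],
    [1, 0.9, 0.3],
    [1, 0.9, 0.6]
  ],
  "rotation": [
    [0, 0, 0],
    [0, 0, 0],
    [0, 0, 0],
    [0, 0, 0],
    [0, 0, 0]
  ],
  "grip": [85, 85, 85, 85, 85]
}}

```text
time: 53.38
eef_pos: [0.6243, -0.0237, 0.2015]
tcp_rot: [0.744, 0.668, -0.0, -0.0]
contact_force: [0.6, -0.3, -0.3]
opening: 0.995
```

Call:
{"name": "send_rows", "arguments": {
  "translation": [
    [0.9, 1, 0.7],
    [0, 0, 1],
    [0, 0, 0],
    [0, 0, 0]
  ],
  "rotation": [
    [0, 0, 0],
    [0, 0, 0],
    [0, 0, 0],
    [0, 0, 0]
  ],
  "grip": [85, 85, 85, 85]
}}

```text
time: 53.88
eef_pos: [0.6561, -0.0013, 0.1519]
tcp_rot: [0.744, 0.668, -0.0, -0.0]
contact_force: [0.1, -0.2, 0.8]
opening: 0.992
```

```bash
python3 -c "
from h import *
pot2()"
```

```text
t 53.875 tcp [ 0.6561 -0.0013  0.1519] q [ 0.7444  0.6677 -0.0003 -0.0003] F [ 0.1099 -0.225   0.8272] op 84.73210913390425
[323.0535 237.4015] (array([0.658 , 0.0011]), np.float64(0.02480630801505435), array([0.6579, 0.0013]), 25.342880249023438) [0.087  0.0481 4.3285]
```

Call:
{"name": "send_rows", "arguments": {
  "translation": [
    [0.1, 0.05, 1],
    [0, 0, 1],
    [0, 0, 1],
    [0, 0, 1],
    [0, 0, 0.32]
  ],
  "rotation": [
    [0, 0, 0],
    [0, 0, 0],
    [0, 0, 0],
    [0, 0, 0],
    [0, 0, 0]
  ],
  "grip": [85, 85, 85, 85, 85]
}}

```text
time: 54.55
eef_pos: [0.6576, 0.0014, 0.0218]
tcp_rot: [0.745, 0.668, -0.0, -0.001]
contact_force: [-0.8, 0.8, -0.2]
opening: 0.996
```

Call:
{"name": "send_rows", "arguments": {
  "translation": [
    [0, 0, 0],
    [0, 0, 0],
    [0, 0, 0],
    [0, 0, 0],
    [0, 0, -0.3]
  ],
  "rotation": [
    [0, 0, 0],
    [0, 0, 0],
    [0, 0, 0],
    [0, 0, 0],
    [0, 0, 0]
  ],
  "grip": [45, 45, 45, 45, 45]
}}

```text
time: 55.18
eef_pos: [0.6574, 0.0019, 0.0309]
tcp_rot: [0.744, 0.668, -0.001, -0.001]
contact_force: [-0.9, 0.4, -0.9]
opening: 0.599
```

Call:
{"name": "send_rows", "arguments": {
  "translation": [
    [0, 0, -1],
    [0, 0, -1],
    [0, 0, -1],
    [0, 0, -1],
    [0, 0, -0.3]
  ],
  "rotation": [
    [0, 0, 0],
    [0, 0, 0],
    [0, 0, 0],
    [0, 0, 0],
    [0, 0, 0]
  ],
  "grip": [45, 45, 45, 45, 45]
}}

```text
time: 55.8
eef_pos: [0.659, 0.0017, 0.1626]
tcp_rot: [0.744, 0.668, 0.001, 0.001]
contact_force: [0.8, -0.4, -2.6]
opening: 0.601
```

Call:
{"name": "send_rows", "arguments": {
  "translation": [
    [-0.7, -1, -0.3],
    [-0.7, -1, 0],
    [-0.7, -1, 0],
    [-0.7, -1, 0],
    [-0.6, -1, 0]
  ],
  "rotation": [
    [0, 0, 0],
    [0, 0, 0],
    [0, 0, 0],
    [0, 0, 0],
    [0, 0, 0]
  ],
  "grip": [45, 45, 45, 45, 45]
}}

```text
time: 56.42
eef_pos: [0.496, -0.0836, 0.1678]
tcp_rot: [0.744, 0.668, -0.001, -0.001]
contact_force: [-0.2, -1.5, -0.6]
opening: 0.596
```

Call:
{"name": "send_rows", "arguments": {
  "translation": [
    [0, -0.53, 0],
    [0, 0, 0],
    [0, 0, 0]
  ],
  "rotation": [
    [0, 0, 0],
    [0, 0, 0],
    [0, 0, 0]
  ],
  "grip": [45, 45, 45]
}}

```text
time: 56.8
eef_pos: [0.4825, -0.0816, 0.169]
tcp_rot: [0.744, 0.668, -0.0, -0.0]
contact_force: [0.7, 0.0, -1.2]
opening: 0.602
```

```bash
python3 -c "
from h import *
chk(.093,.078); place((.482,-.0838))
"
```

```text
t 56.8 tcp [ 0.4825 -0.0816  0.169 ] q [ 0.7443  0.6679 -0.     -0.0002] F [ 0.6653  0.0186 -1.2005] op 51.38555961943791
trolley [ 0.4823 -0.0847] [0.1059 0.9944] n 11 0.0002256241027985391 0.08809985985147292 lat of O-line -0.00016952603509449635 nose-end x 0.13429855599312449
sau px [320.5405 230.1019] trolley 0.09769538990502999 8.48306780201533e-05
to [ 0.4822 -0.0838] 0.078 tool units [-0.0722 -0.0078  3.0395] tool x ang 83.8232021010066
held off [ 0.0001 -0.0002  0.    ] 0.027054090352755723
pot->target units [-0.0792 -0.0075  3.0895]
```

Call:
{"name": "send_rows", "arguments": {
  "translation": [
    [-0.08, 0, 0.9],
    [0, 0, 0.9],
    [0, 0, 0.9],
    [0, 0, 0.3],
    [0, 0, 0.05]
  ],
  "rotation": [
    [0, 0, 0],
    [0, 0, 0],
    [0, 0, 0],
    [0, 0, 0],
    [0, 0, 0]
  ],
  "grip": [45, 45, 45, 45, 45]
}}

```text
time: 57.52
eef_pos: [0.4822, -0.084, 0.0777]
tcp_rot: [0.744, 0.668, -0.0, -0.0]
contact_force: [0.4, -0.6, -2.0]
opening: 0.598
```

Call:
{"name": "send_rows", "arguments": {
  "translation": [
    [0, 0, 0.03],
    [0, 0, 0],
    [0, 0, 0]
  ],
  "rotation": [
    [0, 0, 0],
    [0, 0, 0],
    [0, 0, 0]
  ],
  "grip": [45, 45, 45]
}}

```text
time: 57.9
eef_pos: [0.4825, -0.0843, 0.0778]
tcp_rot: [0.744, 0.668, 0.0, 0.001]
contact_force: [0.2, -0.3, -2.0]
opening: 0.6
```

Call:
{"name": "send_rows", "arguments": {
  "translation": [
    [0, 0, 0.03],
    [0, 0, 0],
    [0, 0, 0]
  ],
  "rotation": [
    [0, 0, 0],
    [0, 0, 0],
    [0, 0, 0]
  ],
  "grip": [45, 45, 45]
}}

```text
time: 58.28
eef_pos: [0.4823, -0.0842, 0.0765]
tcp_rot: [0.744, 0.668, 0.0, 0.0]
contact_force: [0.3, 0.5, -0.7]
opening: 0.598
```

Call:
{"name": "send_rows", "arguments": {
  "translation": [
    [0, 0, 0.03],
    [0, 0, 0],
    [0, 0, 0]
  ],
  "rotation": [
    [0, 0, 0],
    [0, 0, 0],
    [0, 0, 0]
  ],
  "grip": [45, 45, 45]
}}

```text
time: 58.65
eef_pos: [0.4827, -0.0844, 0.0764]
tcp_rot: [0.744, 0.668, 0.0, 0.0]
contact_force: [-1.4, 1.1, 5.6]
opening: 0.598
```

Call:
{"name": "send_rows", "arguments": {
  "translation": [
    [0, 0, 0],
    [0, 0, 0],
    [0, 0, 0],
    [0, 0, -0.5],
    [0, 0, -1]
  ],
  "rotation": [
    [0, 0, 0],
    [0, 0, 0],
    [0, 0, 0],
    [0, 0, 0],
    [0, 0, 0]
  ],
  "grip": [60, 66, 70, 75, 85]
}}

```text
time: 59.28
eef_pos: [0.4811, -0.0838, 0.1202]
tcp_rot: [0.744, 0.668, -0.001, -0.001]
contact_force: [0.4, 0.4, -0.0]
opening: 0.995
```

Call:
{"name": "send_rows", "arguments": {
  "translation": [
    [0, 0, -1],
    [0, 0, -1],
    [0, 0, -1],
    [0, 0, -1],
    [0, 0, -1]
  ],
  "rotation": [
    [0, 0, 0],
    [0, 0, 0],
    [0, 0, 0],
    [0, 0, 0],
    [0, 0, 0]
  ],
  "grip": [85, 85, 85, 85, 85]
}}

```text
time: 59.9
eef_pos: [0.4819, -0.0841, 0.2724]
tcp_rot: [0.744, 0.668, 0.0, 0.001]
contact_force: [0.5, -0.6, 0.4]
opening: 0.997
```

Call:
{"name": "send_rows", "arguments": {
  "translation": [
    [-1, 0, 0],
    [-0.5, 0, 0],
    [0, 0, 0]
  ],
  "rotation": [
    [0, 0, 0],
    [0, 0, 0],
    [0, 0, 0]
  ],
  "grip": [85, 85, 85]
}}

```text
time: 60.28
eef_pos: [0.4768, -0.1294, 0.2701]
tcp_rot: [0.745, 0.667, 0.0, -0.0]
contact_force: [0.3, 0.8, -0.5]
opening: 0.994
```

```bash
python3 -c "
from h import *
chk2()
c=dict(np.load('c2.npz')); cv2.imwrite('pics/c2.png',c['img'])
c=dict(np.load('w10.npz')); print('bar in w10',pt(c,[(268,405),(375,405)],.137))
"
```

```text
t 60.275 tcp [ 0.4768 -0.1294  0.2701] q [ 0.745   0.6671  0.     -0.0005] F [ 0.313   0.8367 -0.5087] op 84.8618186659199
trolley [ 0.4776 -0.1316] [0.106  0.9944] n 16 0.0002769374201827025 0.08791637972615252 lat of O-line -0.0005187054977932809 nose-end x 0.13437205564244115
to [ 0.4824 -0.0828] 0.2 tool units [1.5443 0.0186 2.3297] tool x ang 83.72807277365497
pot on trolley [321.2877 167.4194] [ 0.4819 -0.0859] 0.02396012273907313 0.09082398431767912 6.273800036437683e-05
pot on trolley [320.306 248.354] [ 0.4731 -0.1582] 0.024647854146305354 0.018029647600745106 0.0010522388522407932
pot on trolley [318.5298 316.6627] [ 0.464  -0.2284] 0.025681385195217173 -0.05278616400334173 0.002489642503251201
bar in w10 [[ 0.4133 -0.2999  0.137 ]
 [ 0.5002 -0.3091  0.137 ]]
```

View pics/c2.png

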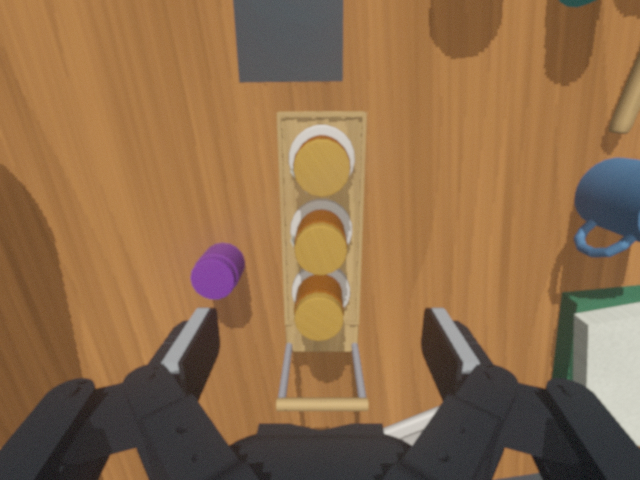

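Call:
{"name": "send_rows", "arguments": {
  "translation": [
    [-1, 0, 0],
    [0, 0, 0],
    [0, 0, 0],
    [0, 0, 0],
    [0, 0, 0]
  ],
  "rotation": [
    [0, 0, 1],
    [0, 0, 1],
    [0, 0, 1],
    [0, 0, 1],
    [0, 0, 1]
  ],
  "grip": [40, 40, 40, 40, 40]
}}

```text
time: 61.0
eef_pos: [0.4739, -0.1578, 0.2698]
tcp_rot: [0.872, 0.49, -0.0, -0.001]
contact_force: [0.2, -0.8, -0.3]
opening: 0.469
```

Call:
{"name": "send_rows", "arguments": {
  "translation": [
    [0, 0, 0],
    [0, 0, 0],
    [0, 0, 0],
    [0, 0, 0],
    [0, 0, 0]
  ],
  "rotation": [
    [0, 0, 1],
    [0, 0, 1],
    [0, 0, 1],
    [0, 0, 1],
    [0, 0, 1]
  ],
  "grip": [40, 40, 40, 40, 40]
}}

```text
time: 61.62
eef_pos: [0.4739, -0.1577, 0.2697]
tcp_rot: [0.957, 0.29, -0.0, -0.001]
contact_force: [0.2, -0.2, -0.4]
opening: 0.467
```

Call:
{"name": "send_rows", "arguments": {
  "translation": [
    [0, 0, 0],
    [0, 0, 0],
    [0, 0, 0],
    [0, 0, 0],
    [0, 0, 0]
  ],
  "rotation": [
    [0, 0, 1],
    [0, 0, 1],
    [0, 0, 1],
    [0, 0, 1],
    [0, 0, 1]
  ],
  "grip": [40, 40, 40, 40, 40]
}}

```text
time: 62.25
eef_pos: [0.4739, -0.1577, 0.2697]
tcp_rot: [0.997, 0.076, -0.0, -0.001]
contact_force: [-0.6, -0.7, 0.5]
opening: 0.466
```

Call:
{"name": "send_rows", "arguments": {
  "translation": [
    [0, 0, 0],
    [0, 0, 0],
    [0, 0, 0],
    [0, 1, 0],
    [0, 1, 0]
  ],
  "rotation": [
    [0, 0, 1],
    [0, 0, 1],
    [0, 0, 1],
    [0, 0, 0],
    [0, 0, 0]
  ],
  "grip": [40, 40, 40, 40, 40]
}}

```text
time: 62.88
eef_pos: [0.4675, -0.2178, 0.2698]
tcp_rot: [0.999, -0.053, -0.0, -0.0]
contact_force: [-0.1, -1.4, 0.3]
opening: 0.469
```

```bash
python3 - <<'E'
from h import *
c=dict(np.load('c2.npz')); b=pt(c,[(276,404.5),(369,404.5)],.137); print('bar c2',b,b.mean(0))
show(); P=b.mean(0)[:2]; s=ctrl.get_state(); print(totool(np.r_[P,.2]-s["eef_pos"]))
M=R.from_quat(s["tcp_rot"]).as_matrix(); print(np.degrees(np.arctan2(M[1,0],M[0,0])))
E
```

```text
bar c2 [[ 0.4146 -0.301   0.137 ]
 [ 0.5036 -0.3107  0.137 ]] [ 0.4591 -0.3059  0.137 ]
t 62.875 tcp [ 0.4675 -0.2178  0.2698] q [ 0.9986 -0.0531 -0.0003 -0.0004] F [-0.123  -1.3839  0.3129] op 40.02129074545146
[0.0327 2.9506 2.3257]
-6.084714215421977
```

Call:
{"name": "send_rows", "arguments": {
  "translation": [
    [0, 1, 0.7],
    [0, 1, 0.7],
    [0.03, 0.95, 0.7],
    [0, 0, 0.2],
    [0, 0, 0]
  ],
  "rotation": [
    [0, 0, 0],
    [0, 0, 0],
    [0, 0, 0],
    [0, 0, 0],
    [0, 0, 0]
  ],
  "grip": [40, 40, 40, 40, 40]
}}

```text
time: 63.5
eef_pos: [0.4588, -0.3053, 0.2006]
tcp_rot: [0.999, -0.054, -0.001, -0.001]
contact_force: [0.8, -0.1, -0.3]
opening: 0.467
```

```bash
python3 - <<'E'
from h import *
show(); c=cam("wrist"); np.savez("bar.npz",**c); m=wood(c)
e=np.array([.106,.9944]); B=np.array([.4591,-.3059]); ey=np.array([-e[1],e[0]])
print("proj bar ends/mid",px(c,[np.r_[B+ey*d,.141] for d in (-.044,0,.044)]).round())
for ce,s in blobs(m,150): print(ce,s,pt(c,ce,.139)[0])
pm=px(c,[np.r_[B,.141]])[0].round().astype(int)
v=min(max(pm[1],0),479)
h=cv2.cvtColor(c["img"],cv2.COLOR_BGR2HSV)
for vv in range(v-30,v+31,15):
    u=np.flatnonzero(m[vv,250:400])+250; print(vv,u.min() if len(u) else None,u.max() if len(u) else None,len(u), pt(c,[(u.mean(),vv)],.139)[0] if len(u) else "")
E
```

```text
t 63.5 tcp [ 0.4588 -0.3053  0.2006] q [ 0.9985 -0.0538 -0.0006 -0.0009] F [ 0.75   -0.1408 -0.2536] op 39.9193061414894
proj bar ends/mid [[322. 188.]
 [322. 260.]
 [322. 323.]]
[226.7561 205.2992] [    2   166   334   157 14170] [ 0.4982 -0.2538  0.139 ]
[171.9256 256.8492] [151 243  40  22 524] [ 0.4699 -0.2141  0.139 ]
[ 75.3549 260.0205] [ 57 253  36  12 293] [ 0.4742 -0.1544  0.139 ]
230 271 334 64 [ 0.4785 -0.296   0.139 ]
245 263 334 72 [ 0.4693 -0.2924  0.139 ]
260 250 334 85 [ 0.46   -0.2872  0.139 ]
275 316 333 18 [ 0.4478 -0.306   0.139 ]
290 316 332 17 [ 0.4375 -0.3046  0.139 ]
```

Call:
{"name": "send_rows", "arguments": {
  "translation": [
    [0, 0.03, 0.9],
    [0, 0, 0.9],
    [0, 0, 0.9],
    [0, 0, 0.12],
    [0, 0, 0]
  ],
  "rotation": [
    [0, 0, 0],
    [0, 0, 0],
    [0, 0, 0],
    [0, 0, 0],
    [0, 0, 0]
  ],
  "grip": [40, 40, 40, 40, 40]
}}

```text
time: 64.18
eef_pos: [0.4594, -0.3073, 0.1179]
tcp_rot: [0.999, -0.054, 0.001, 0.001]
contact_force: [-0.2, 0.2, 0.9]
opening: 0.466
```

Call:
{"name": "send_rows", "arguments": {
  "translation": [
    [0, 0, 0],
    [0, 0, 0],
    [0, 0, 0],
    [0, 0, 0],
    [0, 0, 0]
  ],
  "rotation": [
    [0, 0, 0],
    [0, 0, 0],
    [0, 0, 0],
    [0, 0, 0],
    [0, 0, 0]
  ],
  "grip": [25, 18, 14, 8, 8],
  "squeeze": 50
}}

```text
time: 64.8
eef_pos: [0.459, -0.3077, 0.1173]
tcp_rot: [0.999, -0.054, 0.0, 0.0]
contact_force: [-0.1, 1.0, 3.8]
opening: 0.121
```

```bash
python3 - <<'E'
from h import *
show(); s=ctrl.get_state(); print(s["wrist_torque"])
M=R.from_quat(s["tcp_rot"]).as_matrix(); print(np.degrees(np.arctan2(M[1,0],M[0,0])))
e=np.array([.0976,.9952])
print("bar goal",np.array([.4725,.1437])-.13*e, totool(np.r_[np.array([.4725,.1437])-.13*e,s["eef_pos"][2]]-s["eef_pos"]))
t=cam("top"); m=wood(t)
for u in range(340,420,10):
    v=np.flatnonzero(m[240:300,u])+240
    if len(v): print(u,v.min(),v.max())
E
```

```text
t 64.8 tcp [ 0.459  -0.3077  0.1173] q [ 0.9985 -0.0541  0.0004  0.0003] F [-0.1496  0.9959  3.8223] op 10.36599704702519
[ 0.0017 -0.0227 -0.0393]
-6.204652489320789
bar goal [0.4598 0.0143] [ -1.1337 -10.6727  -0.0079]
340 250 279
350 252 280
360 253 281
370 253 282
380 255 283
390 256 284
400 257 285
410 258 262
```

Call:
{"name": "send_rows", "arguments": {
  "translation": [
    [0, -0.15, 0],
    [0, -0.3, 0],
    [0, -0.4, 0],
    [0, -0.4, 0],
    [0, -0.4, 0]
  ],
  "rotation": [
    [0, 0, 0],
    [0, 0, 0],
    [0, 0, 0],
    [0, 0, 0],
    [0, 0, 0]
  ],
  "grip": [8, 8, 8, 8, 8]
}}

```text
time: 65.47
eef_pos: [0.4646, -0.2576, 0.1174]
tcp_rot: [0.999, -0.054, 0.001, 0.001]
contact_force: [0.8, -4.3, 5.8]
opening: 0.119
```

Call:
{"name": "send_rows", "arguments": {
  "translation": [
    [0, -0.4, 0],
    [0, -0.4, 0],
    [0, -0.4, 0],
    [0, -0.3, 0],
    [0, -0.2, 0]
  ],
  "rotation": [
    [0, 0, 0],
    [0, 0, 0],
    [0, 0, 0],
    [0, 0, 0],
    [0, 0, 0]
  ],
  "grip": [8, 8, 8, 8, 8]
}}

```text
time: 66.1
eef_pos: [0.47, -0.2063, 0.1173]
tcp_rot: [0.999, -0.054, 0.0, 0.0]
contact_force: [-0.2, -2.8, 5.9]
opening: 0.119
```

```bash
cat >> h.py <<'E'
def topt(t):
    # centre line of trolley from top view columns, rims at z=.043
    m=wood(t); A=[]
    for u in range(225,432,2):
        v=np.flatnonzero(m[235:305,u])+235
        if len(v)<10: continue
        P=pt(t,[(u,v.min()),(u,v.max()+1)],.043)[:,:2]
        w=np.linalg.norm(P[1]-P[0])
        if .080<w<.094: A.append(P.mean(0))
    A=np.array(A); d=np.linalg.svd(A-A.mean(0))[2][0]; d*=np.sign(d[1])
    return A.mean(0),np.degrees(np.arctan2(d[1],d[0])),len(A),A[:,1].max(),A[:,1].min()
E
python3 - <<'E'
from h import *
show(); s=ctrl.get_state(); print(s["wrist_torque"])
M=R.from_quat(s["tcp_rot"]).as_matrix(); print(np.degrees(np.arctan2(M[1,0],M[0,0])))
t=cam("top","tm.png"); print(topt(t)); print(topt(dict(np.load("t6.npz"))))
e=np.array([.0976,.9952]); print(totool(np.r_[np.array([.4725,.1437])-.13*e,s["eef_pos"][2]]-s["eef_pos"]))
c=cam("wrist"); np.savez("roll.npz",**c)
E
```

```text
t 66.1 tcp [ 0.47   -0.2063  0.1173] q [ 0.9986 -0.0537  0.0004  0.    ] F [-0.2397 -2.7942  5.8574] op 10.171803365003814
[-0.3166  0.0759 -0.023 ]
-6.152497907343853
(array([ 0.4841, -0.0327]), np.float64(84.64702473045725), 21, np.float64(0.05430649371145239), np.float64(-0.11437025231781933))
(array([ 0.4632, -0.1954]), np.float64(84.16165520482573), 33, np.float64(-0.10272574812502594), np.float64(-0.2879067020302635))
[-1.125  -7.2738  0.0096]
```

Call:
{"name": "send_rows", "arguments": {
  "translation": [
    [-0.05, -0.2, 0],
    [-0.1, -0.35, 0],
    [-0.12, -0.4, 0],
    [-0.12, -0.4, 0],
    [-0.12, -0.4, 0]
  ],
  "rotation": [
    [0, 0, 0],
    [0, 0, 0],
    [0, 0, 0],
    [0, 0, 0],
    [0, 0, 0]
  ],
  "grip": [8, 8, 8, 8, 8]
}}

```text
time: 66.82
eef_pos: [0.4609, -0.1527, 0.1173]
tcp_rot: [0.998, -0.055, 0.002, 0.0]
contact_force: [2.6, -3.0, 5.6]
opening: 0.119
```

Call:
{"name": "send_rows", "arguments": {
  "translation": [
    [-0.12, -0.4, 0],
    [-0.12, -0.4, 0],
    [-0.12, -0.4, 0],
    [-0.12, -0.4, 0],
    [-0.1, -0.35, 0]
  ],
  "rotation": [
    [0, 0, 0],
    [0, 0, 0],
    [0, 0, 0],
    [0, 0, 0],
    [0, 0, 0]
  ],
  "grip": [8, 8, 8, 8, 8]
}}

```text
time: 67.45
eef_pos: [0.4497, -0.0926, 0.1173]
tcp_rot: [0.999, -0.055, 0.001, -0.0]
contact_force: [3.1, -2.7, 5.3]
opening: 0.123
```

Call:
{"name": "send_rows", "arguments": {
  "translation": [
    [-0.03, -0.2, 0],
    [0, -0.2, 0],
    [0, -0.2, 0],
    [0, 0, 0]
  ],
  "rotation": [
    [0, 0, 0],
    [0, 0, 0],
    [0, 0, 0],
    [0, 0, 0]
  ],
  "grip": [8, 8, 8, 8]
}}

```text
time: 67.95
eef_pos: [0.4497, -0.0739, 0.1172]
tcp_rot: [0.999, -0.054, -0.001, -0.001]
contact_force: [-1.2, 0.8, 8.9]
opening: 0.12
```

```bash
python3 - <<'E'
from h import *
show(); s=ctrl.get_state()
M=R.from_quat(s["tcp_rot"]).as_matrix(); print(np.degrees(np.arctan2(M[1,0],M[0,0])))
t=cam("top","tm2.png"); print(topt(t)); np.savez("tm2.npz",**t)
e=np.array([.0976,.9952]); print(totool(np.r_[np.array([.4725,.1437])-.13*e,s["eef_pos"][2]]-s["eef_pos"]))
c=cam("wrist"); np.savez("roll2.npz",**c)
# mat in original top view
t0=dict(np.load("t6.npz")); t0["img"]=cv2.imread("pics/top0.png"); h=cv2.cvtColor(t0["img"],cv2.COLOR_BGR2HSV)
m=((h[...,1]<90)&(h[...,2]<115)&(h[...,2]>50)).astype(np.uint8); z=np.zeros_like(m); z[240:300,212:335]=m[240:300,212:335]
z=cv2.morphologyEx(z,cv2.MORPH_OPEN,np.ones((5,5))); cn=max(cv2.findContours(z,0,2)[0],key=cv2.contourArea)
print("mat top",cv2.boundingRect(cn),cv2.minAreaRect((pt(t0,cn[:,0]+.0,0)[:,:2]*1000).astype(np.float32)))
cv2.imwrite("pics/rr.png",np.hstack([cv2.resize(c["img"],(480,360)),cv2.resize(t["img"][215:335,200:440],(320,160)).repeat(1,0) if 0 else cv2.copyMakeBorder(cv2.resize(t["img"][215:335,220:380],(320,240)),0,120,0,0,cv2.BORDER_CONSTANT)]))
E
```

```text
t 67.95 tcp [ 0.4497 -0.0739  0.1172] q [ 0.9986 -0.0537 -0.0006 -0.0009] F [-1.2496  0.7508  8.881 ] op 10.234056279074691
-6.160154143678684
(array([0.4652, 0.1   ]), np.float64(83.48105008148315), 22, np.float64(0.18790981319712285), np.float64(0.024951147821984942))
[ 0.0196 -2.9593  0.0059]
mat top (223, 249, 102, 44) ((470.9974365234375, 144.06219482421875), (299.10296630859375, 108.55616760253906), 84.39083862304688)
```

View pics/rr.png

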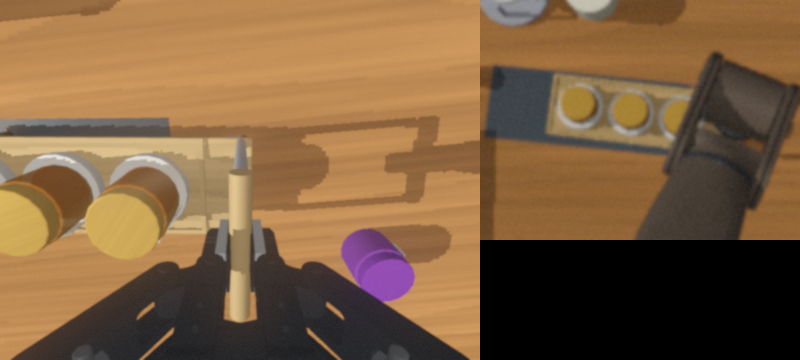

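Call:
{"name": "send_rows", "arguments": {
  "translation": [
    [0.02, -0.2, -0.02],
    [0.01, -0.3, 0],
    [0, -0.4, 0],
    [0, -0.4, 0],
    [0, -0.4, 0]
  ],
  "rotation": [
    [0, 0, -0.05],
    [0, 0, -0.05],
    [0, 0, 0],
    [0, 0, 0],
    [0, 0, 0]
  ],
  "grip": [8, 8, 8, 8, 8]
}}

```text
time: 68.68
eef_pos: [0.4546, -0.0241, 0.1173]
tcp_rot: [0.999, -0.048, -0.002, 0.0]
contact_force: [-2.7, -2.2, 8.1]
opening: 0.117
```

Call:
{"name": "send_rows", "arguments": {
  "translation": [
    [0, -0.4, 0],
    [0, -0.4, 0],
    [0, -0.2, 0],
    [0, -0.1, 0],
    [0, 0, 0]
  ],
  "rotation": [
    [0, 0, 0],
    [0, 0, 0],
    [0, 0, 0],
    [0, 0, 0],
    [0, 0, 0]
  ],
  "grip": [8, 8, 8, 8, 8]
}}

```text
time: 69.3
eef_pos: [0.4578, 0.0095, 0.1172]
tcp_rot: [0.999, -0.048, -0.002, -0.001]
contact_force: [-1.6, 1.0, 8.1]
opening: 0.119
```

```bash
python3 - <<'E'
from h import *
show(); s=ctrl.get_state()
M=R.from_quat(s["tcp_rot"]).as_matrix(); print(np.degrees(np.arctan2(M[1,0],M[0,0])))
e=np.array([.0976,.9952]); print(totool(np.r_[np.array([.4725,.1437])-.13*e,s["eef_pos"][2]]-s["eef_pos"]))
t=cam("top"); print(topt(t))
E
```

```text
t 69.3 tcp [0.4578 0.0095 0.1172] q [ 0.9988 -0.0484 -0.0021 -0.0006] F [-1.6097  0.991   8.0546] op 10.159537489567908
-5.5497555667939436
[ 0.0523 -0.166  -0.0001]
(array([0.4679, 0.1852]), np.float64(85.0181707558117), 16, np.float64(0.26937816192870745), np.float64(0.11789248963785008))
```

Call:
{"name": "send_rows", "arguments": {
  "translation": [
    [0, -0.1, 0],
    [0, -0.07, 0],
    [0, 0, 0],
    [0, 0, 0]
  ],
  "rotation": [
    [0, 0, 0],
    [0, 0, 0],
    [0, 0, 0],
    [0, 0, 0]
  ],
  "grip": [8, 8, 8, 8]
}}

```text
time: 69.85
eef_pos: [0.4583, 0.0143, 0.1172]
tcp_rot: [0.999, -0.049, -0.002, -0.0]
contact_force: [-1.4, -1.2, 8.6]
opening: 0.116
```

Call:
{"name": "send_rows", "arguments": {
  "translation": [
    [0, 0, 0],
    [0, 0, 0],
    [0, 0, 0],
    [0, 0, 0],
    [0, 0, -0.4]
  ],
  "rotation": [
    [0, 0, 0],
    [0, 0, 0],
    [0, 0, 0],
    [0, 0, 0],
    [0, 0, 0]
  ],
  "grip": [14, 20, 30, 40, 40]
}}

```text
time: 70.47
eef_pos: [0.4589, 0.0132, 0.1286]
tcp_rot: [0.999, -0.05, -0.002, -0.0]
contact_force: [0.2, -0.4, -0.7]
opening: 0.466
```

Call:
{"name": "send_rows", "arguments": {
  "translation": [
    [0, 0, -1],
    [0, 0, -1],
    [0, 0, -1],
    [0, 0, -1],
    [0, 0, -1]
  ],
  "rotation": [
    [0, 0, 0],
    [0, 0, 0],
    [0, 0, 0],
    [0, 0, 0],
    [0, 0, 0]
  ],
  "grip": [40, 40, 40, 40, 40]
}}

```text
time: 71.1
eef_pos: [0.4599, 0.013, 0.2813]
tcp_rot: [0.999, -0.05, 0.001, 0.0]
contact_force: [0.5, 0.6, -0.6]
opening: 0.469
```

Call:
{"name": "send_rows", "arguments": {
  "translation": [
    [0, -1, -0.5],
    [0, -1, -0.5],
    [0, -1, -0.5],
    [0, -1, 0],
    [0, 0, 0]
  ],
  "rotation": [
    [0, 0, 0],
    [0, 0, 0],
    [0, 0, 0],
    [0, 0, 0],
    [0, 0, 0]
  ],
  "grip": [40, 40, 40, 40, 40]
}}

```text
time: 71.72
eef_pos: [0.4718, 0.1337, 0.3253]
tcp_rot: [0.999, -0.048, 0.001, -0.0]
contact_force: [-0.1, -0.5, 0.0]
opening: 0.467
```

```bash
python3 - <<'E'
from h import *
show(); s=ctrl.get_state(); c=cam("wrist"); np.savez("fin.npz",**c); t=cam("top"); np.savez("fint.npz",**t)
print(topt(t))
C=np.array([.4725,.1437]); e=np.array([.098,.9952]); n=np.array([-e[1],e[0]])
# trolley edges in wrist view: columns run along trolley
m=wood(c); A=[]
for u in range(20,620,6):
    v=np.flatnonzero(m[60:430,u])+60
    if len(v)<40: continue
    P=pt(c,[(u,v.min()),(u,v.max()+1)],.043)[:,:2]; w=np.linalg.norm(P[1]-P[0])
    if .084<w<.093: A.append(P.mean(0))
A=np.array(A); print(len(A))
if len(A)>3:
    d=np.linalg.svd(A-A.mean(0))[2][0]; d*=np.sign(d[1]); print("line",A.mean(0),np.degrees(np.arctan2(d[1],d[0])),"lat",((A-C)@n).mean(),"long range",((A-C)@e).min(),((A-C)@e).max())
for p in pots(c,.107,amin=500):
    f=lidfit(c,.107,p[0]); print('pot',p[0],f[1],(f[0]-C)@e,(f[0]-C)@n)
cv2.imwrite("pics/fin.png",np.hstack([cv2.resize(c["img"],(480,360)),cv2.copyMakeBorder(cv2.resize(t["img"][215:335,210:370],(320,240)),0,120,0,0,cv2.BORDER_CONSTANT)]))
E
```

```text
t 71.725 tcp [0.4718 0.1337 0.3253] q [ 0.9988 -0.0483  0.0006 -0.0001] F [-0.0916 -0.4507  0.001 ] op 39.91063868021872
(array([0.4581, 0.0453]), np.float64(91.92788477702327), 12, np.float64(0.07718859635305593), np.float64(0.013381939980715477))
10
line [0.4598 0.0943] 81.52969099504793 lat 0.007788246667740449 long range -0.15770946313859288 0.07074407992770387
pot [221.8515 207.0704] 0.024462735894196817 0.09274527737516314 0.005388164491887239
pot [293.5021 207.1327] 0.024313048757524575 0.018167487001894397 0.00540409068778081
pot [361.7633 207.744 ] 0.024450093917046233 -0.052323864282816206 0.005934524694078001
```

View pics/fin.png

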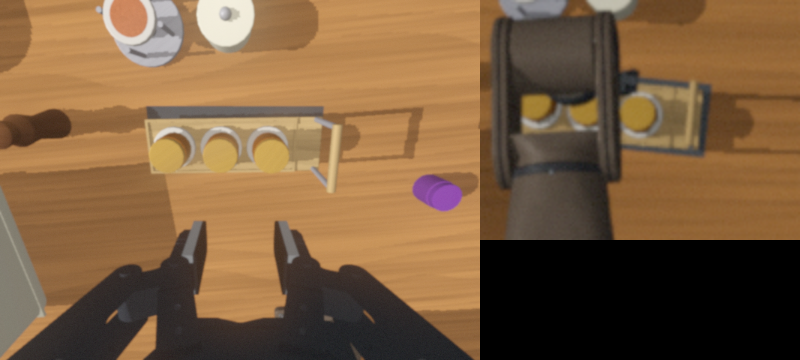

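```bash
python3 - <<'E'
from h import *
c=dict(np.load("fin.npz")); h=cv2.cvtColor(c["img"],cv2.COLOR_BGR2HSV)
C=np.array([.4725,.1437]); e=np.array([.098,.9952]); n=np.array([-e[1],e[0]])
d=((h[...,1]<70)&(h[...,2]<125)&(h[...,2]>50)).astype(np.uint8); m=wood(c)
E=[];T=[];B=[]
for u in range(205,425,5):
    v=np.flatnonzero(d[125:170,u])+125
    if len(v)>3: E.append(pt(c,(u,v.min()),0)[0,:2])
    w=np.flatnonzero(m[135:175,u])+135
    if len(w)>4: T.append(pt(c,(u,w.min()),.043)[0,:2])
    w=np.flatnonzero(m[180:260,u])+180
    if len(w)>4: B.append(pt(c,(u,w.max()+1),.043)[0,:2])
for nm,X in (("mat edge",E),("trolley left edge",T),("trolley right edge",B)):
    X=np.array(X); lo=(X-C)@e; la=(X-C)@n; k=np.polyfit(lo,la,1); r=la-np.polyval(k,lo); g=abs(r)<2*np.std(r)+1e-4; k=np.polyfit(lo[g],la[g],1)
    print(nm,len(X),"lat at centre %.4f slope deg %.2f std %.4f"%(k[1],np.degrees(k[0]),np.std(la[g]-np.polyval(k,lo[g]))))
for v in (150,160):
    u=np.flatnonzero(d[v,150:470])+150; 
    if len(u): print("mat row",v,u.min(),u.max(),[((pt(c,(q,v),0)[0,:2]-C)@e).round(4) for q in (u.min(),u.max()+1)])
for v in (175,185,215,225):
    u=np.flatnonzero(m[v,150:440])+150; print("trol row",v,u.min(),u.max(),[((pt(c,(q,v),.043)[0,:2]-C)@e).round(4) for q in (u.min(),u.max()+1)])
E
```

```text
mat edge 44 lat at centre -0.0530 slope deg -0.02 std 0.0005
trolley left edge 44 lat at centre -0.0402 slope deg 1.04 std 0.0003
trolley right edge 29 lat at centre 0.0495 slope deg 1.18 std 0.0007
mat row 150 197 429 [np.float64(0.1482), np.float64(-0.1491)]
trol row 175 194 428 [np.float64(0.1404), np.float64(-0.1379)]
trol row 185 195 427 [np.float64(0.1406), np.float64(-0.1379)]
trol row 215 247 439 [np.float64(0.0807), np.float64(-0.1562)]
trol row 225 201 439 [np.float64(0.1386), np.float64(-0.1576)]
```

```bash
python3 -c "
from plant import ticket
print(ticket.sign_off())"
```

```text
the job is handed in; nothing more can be done
None
```

I laid three saucers from the dispenser in the tray and stood a jam pot upright on each. I then gripped the push bar, rolled the trolley about 100 mm straight forward, shifted it diagonally about 34 mm to the left, and finished with roughly 90 mm nearly straight onto the mat. The job was handed in at about 72 s with the gripper clear.

Last checks, from the wrist camera:
- **Trolley on the mat:** about 1 mm off along the mat, about 2.6 mm off to the left, and turned about 1° left of square, with the nose towards the far end. I left the 1° because regripping could have disturbed the castors.
- **Load:** all three pots are upright on their saucers. They were about 1–3 mm off centre when placed and have kept their spacing since.
- **Castors:** I could not see their angles. I take them to be trailing straight because of that last straight run, which is longer than the 60 mm a castor needs to swing round. It began with a turn of about 0.5° and a sideways correction of about 1 mm.
- **Disagreements:** the top camera read the trolley 3–4 mm nearer the robot than the wrist camera, so I used the wrist camera and compared the trolley with the mat in the same picture. The top camera's last trolley fit, with the arm partly in the way, was unusable.
- **Other objects:** I never touched the tin, pepper mill or butter dish, but I did not measure their positions again at the end.

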